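# Hang the slotted template back on its rack pin

### The job

Take the tan fibreboard template out of the wooden block and hang it on the rack's steel pin: slide its side slot sideways over the pin, behind the pin's head, just until the slot's end touches, then let it down gently so that the pin sits up in the notch there, and let go. The pin is clamped somewhere along its track, so feel for the slot's end with a light touch: pushing on would cock the template over on the pin, and it must stay upright to within about 4 degrees. Do not push hard on the rack or drop the template, and leave the other things on the bench where they are.

Things in the scene. Friction and masses are not known exactly. Their poses are not given: they have to be found in the camera images.
- template: Tan fibreboard template: upright plate 10 mm thick (its x), 90 wide (y, -45 to +45), 185 high (z); origin at the middle of its lower edge; 0.16 to 0.28 kg. Starts upright in the kerf block. Hold it across its thickness by the top tab (z 150 to 185, 44 wide, centred), where a side push on the pin can turn it in the grip. Has a through slot open at its +y edge, see notch. When hung, its origin is 53 mm above the bench.
- notch (a point): Seat of the template's slot, at its (0, 0, 121 mm), mid-thickness. The level slot, z 95 to 110 mm, runs in from the +y edge (mouth flared to about z 86 to 119 over the outer 9 mm) to a blind end at y = -6. At that end (y -6 to +6) a notch rises from it to this point, where the pin lies in the hung template.
- kerf_block: Fixed wooden block 64 x 116 x 38 mm; origin at the centre of its underside. A straight kerf 14 mm wide along its y axis, open above and at both ends, floor 10 mm above the bench, holds the template upright: the template's axes are those of the block.
- rack: Fixed wooden rack: foot 110 x 190 x 18 mm; upright board 170 wide (y), 190 high, its face, to -x, at x = +15 mm; origin on the bench under the foot's middle. The board carries a steel track with a pin, see track. The template hangs in front of the board, its middle plane near the rack's x = 0, its x and y axes along the rack's.
- track (a point): Middle of the pin's track, at the rack's (0, 0, 170 mm). A steel pin, 8 mm thick, points along the rack's -x at this height. It is clamped at an unknown y within 40 mm either side of here (firm to about 60 N). Between a collar 22 mm across at its root (ends at x = +9 mm) and a head 18 mm across (x -9 to -14) 18 mm of shank is free, centred on x = 0.
- mug: Enamel mug, 84 mm high, bystander; origin under its centre.
- sanding_block: Brown sanding block 64 x 113 x 31 mm, bystander; origin under its centre.
- tape_measure: Black tape measure 35 x 93 x 61 mm, bystander; origin under its centre.
- screw_tin: Round open tin of screws, 86 mm across, 28 mm high, bystander; origin under its centre.
- off_cut: Wooden off-cut 45 x 170 x 30 mm, bystander; origin under its centre.
Mind the look-alikes: they are no part of the job. There is more than one size of the template; the job needs the largest.

How it is judged:
On the way, in this order (a step that is already met when the one before it is completed fails the run):
1. the template is lifted clear of the kerf block (z of template in the frame of kerf_block above 0.045 m), for 0.1 s.
2. the slot is over the pin, behind its head (x of template in the frame of rack between -0.01 and 0.01 m and y of template in the frame of rack between -0.05 and 0.05 m and z of template in the frame of rack between 0.048 and 0.08 m and contact force between the fingers and template above 0.3 N), for 0.1 s.
At the end, for the whole second after the job is handed in: The template hangs at rest on the rack's pin, borne by the rack alone and released: origin 49 to 57 mm above the bench (pin up in the notch), within 12 mm of the rack's x = 0 and 55 mm of its middle in y, upright within 0.15 rad and parallel to the board within 0.25 rad (z of template in the frame of rack between 0.049 and 0.057 m and x of template in the frame of rack between -0.012 and 0.012 m and y of template in the frame of rack between -0.055 and 0.055 m and contact force between template and rack above 0.7 N and contact force between the fingers and template below 0.05 N and angle between template's own z axis and vertical below 0.15 rad and angle between the x axis of template and the x axis of rack, either way round below 0.25 rad and linear speed of template below 0.03 m/s and angular speed of template below 0.3 rad/s); the robot touches nothing.
It fails at once if the template pressed on the rack with more than 15 N (contact force between template and rack above 15 N).
It fails at once if the template was cocked over against the rack while held, more than 0.07 rad (4 degrees) off upright (angle between template's own z axis and vertical above 0.07 rad and contact force between template and rack above 0.5 N and contact force between the fingers and template above 0.5 N).
It fails at once if the template was dropped (linear speed of template above 0.3 m/s and contact force between the fingers and template below 0.05 N).
It fails at once if a bystander was moved by more than 30 mm (distance of any of mug, sanding_block, tape_measure, screw_tin, off_cut from where it was at the start of the episode above 0.03 m).
It also fails if it takes over 56 s, if anything falls off the work surface, if the arm or the gripper's body presses on something with over 40 N, if the wrist force passes 120 N, or if a joint passes its speed limit or range.

### The arm

A 7-joint arm with a two-finger parallel gripper is mounted at the origin on a cart in front of the work surface, level with it; the furniture and walls round the work are solid. World frame = base frame: x ahead of the robot, y to its left, z up, the work surface at z = 0. Lengths are in m, angles in rad, forces in N, time in s.
With the tool pointing down it reaches from about 0.425 to 0.925 m from the base axis. Payload 6.8 kg.
Tool frame: the origin (TCP) lies midway between the tips of the shut fingers; the grasp point (between the pads) lies 19 mm behind it; z points along the fingers, y is the direction in which the jaws open and shut (so a half turn about z gives the same grasp; the last joint's range is limited). The gripper opens to 85 mm and grips with 20 to 120 N. Pads are 22 mm wide; open, the fingers measure 114 mm over their backs; the gripper's body (76 mm by 85 mm) begins 54 mm behind the grasp point. The pads swing forward as they close: fully open they stand 13 mm farther back than shut.
Start: joints at [1.238, 0.477, 0.022, 1.555, -0.011, 1.109, -0.083], TCP at [0.15, -0.658, 0.194] pointing down, gripper open.
Joint ranges: [-2.96, 2.96], [-0.34, 2.1], [-1.41, 1.46], [0.24, 2.44], [-1.37, 4.51], [0.17, 1.92], [-2.96, 2.96]. Speed limits (rad/s): [2.39, 2.39, 3.14, 3.14, 3.14, 3.14, 3.14].

### API

Orientations are given as a rotation vector (axis times angle).
In Python, from bench import r gives the robot as it stands. The module is installed in compiled form; this text tells all that it offers.
- The arm moves only by the tool play_rows, never from a script. Its argument "plan" is a list of rows, each a list of 7 numbers: the shift along the world's x, y, z in mm, then the turn, a rotation vector about the world's x, y, z in rad, then the finger opening in mm, from 0 to 85.4. A call has 1 to 12 rows; each row is the pose to reach, as a shift and turn from the pose commanded when the call began; what a row does not reach only later rows make up. A row lasts 1/10 s, in which the tool goes at most 50 mm and 8.59 degrees, less where a joint would pass 70% of its speed; a pose out of reach is approached as far as the arm can. A call with a gripper value outside its range is refused whole. The fingers move at their own pace and stop on an object; "grip_force" is the grip in N (left out, the last holds). Time passes only in rows, so rows that repeat a pose let the fingers close. It gives the time, the measured TCP pose, the force and the opening at its end, in the units of the state.
- r.get_obs(): the state, without advancing time (a new reading comes with each control period).
- r.grab_frame(name): name is "scene" or "top" or "wrist"; returns a dict with "color" (480x640x3 uint8, blue, green, red), "z_map" (480x640 float32, m along the optical axis (not along the pixel's ray), 0 where there is no reading), "camera_matrix" (3x3 intrinsics, pixels), "k1" (the pictures are not rectified: a ray, as slopes to the right and down, at radius r is drawn at 1 + k1 r^2 times it, then the intrinsics apply), "R" (3x3) and "t" (3): a world point X has camera coordinates R X + t. Camera axes: x right, y down, z forward; pixel columns grow to the right and rows downward; lengths in m; the calibration is good to about 2 mm. A picture is of the moment at which its call begins.
- r.hand_in(): hands the job in, once; it reports no verdict.
The state is a dict: "clock": time; "joints": joint angles; "qvel": joint speeds; "tau": joint torques, N m; "tcp_pos": TCP position; "orientation": TCP orientation; "contact_force": force on the tool from outside, world axes, zero at the start; "moment": the same for the moment, N m; "grip_width": finger opening in m.
Only numpy, scipy, OpenCV 4.12 (cv2) and the standard library are available. Lean on these libraries where they do the work, as an engineer would, in place of code of your own. Each camera call takes 0.05 s, during which the arm holds its last target.

## Working session

There is one attempt and no reset: what is moved stays moved. The work goes in short steps, Python scripts to look and compute and a tool call to move; the robot and the scene stay as the last step left them, time stands still between calls to the robot, and variables do not carry over. Pictures are saved under pics/ and viewed, and the job is handed in when it is done.

Besides the shell and the picture viewer there is one more tool, called after "Emit:" as name(argument=value, ...), one argument or row to a line, values as JSON. play_rows: Moves the arm, as the interface text tells. Its arguments: {"type":"object","properties":{"plan":{"type":"array"},"grip_force":{"type":"number"}},"required":["plan"]}

```bash
mkdir -p pics
cat > h.py <<'E'
import numpy as np, cv2, pickle
from bench import r
def grab(n,tag):
    f=r.grab_frame(n); pickle.dump(f,open(f'{tag}.pkl','wb')); cv2.imwrite(f'pics/{tag}.png',f['color']); return f
def load(tag): return pickle.load(open(f'{tag}.pkl','rb'))
def cloud(f):
    K=np.array(f['camera_matrix']);k1=f['k1'];z=f['z_map']
    k=np.zeros(5);
    v,u=np.mgrid[0:480,0:640]
    xd=(u-K[0,2])/K[0,0]; yd=(v-K[1,2])/K[1,1]
    x,y=xd.copy(),yd.copy()
    for _ in range(15):
        s=1+k1*(x*x+y*y); x,y=xd/s,yd/s
    P=np.stack([x*z,y*z,z],-1)
    R=np.array(f['R']);t=np.array(f['t']).ravel()
    W=(P-t)@R
    W[z<=0]=np.nan
    return W
def ray(f,u,v):
    K=np.array(f['camera_matrix']);k1=f['k1']
    xd=(u-K[0,2])/K[0,0]; yd=(v-K[1,2])/K[1,1];x,y=xd,yd
    for _ in range(15):
        s=1+k1*(x*x+y*y); x,y=xd/s,yd/s
    R=np.array(f['R']);t=np.array(f['t']).ravel()
    d=R.T@np.array([x,y,1.]); o=-R.T@t
    return o,d
def onplane(f,u,v,h):
    o,d=ray(f,u,v); return o+d*(h-o[2])/d[2]
def proj(f,X):
    K=np.array(f['camera_matrix']);R=np.array(f['R']);t=np.array(f['t']).ravel()
    c=R@np.array(X)+t; x,y=c[0]/c[2],c[1]/c[2]; s=1+f['k1']*(x*x+y*y)
    return K[0,0]*x*s+K[0,2],K[1,1]*y*s+K[1,2]
E
python3 - <<'E'
from h import *
for n in ['scene','top','wrist']:
    f=grab(n,n+'0'); print(n,np.array(f['t']),-np.array(f['R']).T@np.array(f['t']).ravel(),f['k1'])
print(r.get_obs())
E
```

```text
scene [0.39743116 0.3057357  1.0381766 ] [-0.02557324  0.79166016  0.83776889] 0.03946001383416873
top [-0.12289942  0.55417068  1.33504029] [ 0.459067   -0.10743365  1.3719539 ] -0.1388549782379356
wrist [-0.67435389 -0.03747671  0.37813917] [ 0.22288319 -0.64135967  0.37165543] -0.0008874487831425448
{'clock': 0.15, 'joints': array([ 1.23791865,  0.47764026,  0.02234479,  1.5562082 , -0.01150555,
        1.10931172, -0.08311149]), 'qvel': array([ 0.00059301, -0.00315271,  0.00077461, -0.00501863,  0.00043528,
        0.001882  , -0.00055457]), 'tau': array([ 2.90817879e-03, -5.96917570e+01,  1.61017187e+00, -2.81487608e+01,
        1.26162634e-02,  6.51632465e-03, -9.58166346e-08]), 'tcp_pos': array([ 0.1503299 , -0.65752285,  0.19323574]), 'orientation': array([-3.12036386e+00, -3.52187052e-01,  4.02536260e-04]), 'contact_force': array([-0.06858401, -0.74456448,  0.68256177]), 'moment': array([-0.0108469 , -0.01017855,  0.03657859]), 'grip_width': 0.08541050807489001}
```

View pics/scene0.png

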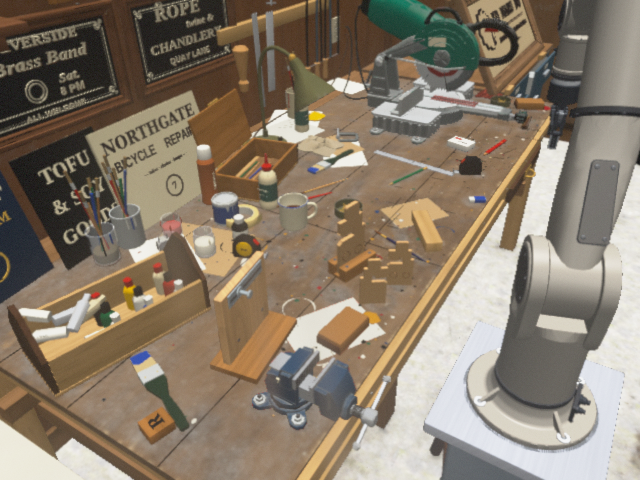

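View pics/top0.png

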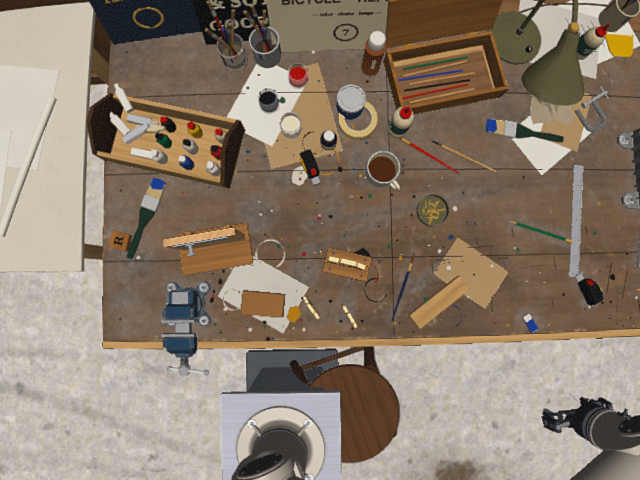

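View pics/wrist0.png

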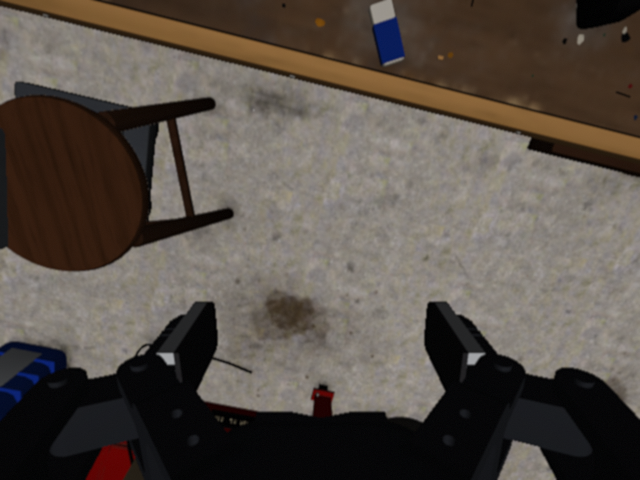

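Run:
```python
from h import *
a=load('scene0')['color'][180:380,200:460]; cv2.imwrite('pics/c1.png',cv2.resize(a,None,fx=3,fy=3,interpolation=cv2.INTER_CUBIC))
a=load('top0')['color'][210:340,160:390]; cv2.imwrite('pics/c2.png',cv2.resize(a,None,fx=3.4,fy=3.4,interpolation=cv2.INTER_CUBIC))
W=cloud(load('top0'))
for u,v in [(347,260),(347,272),(338,262),(310,307),(350,316),(200,238),(215,260),(190,250),(300,270),(240,300)]: print(u,v,W[v,u].round(4))
W=cloud(load('scene0'))
for u,v in [(350,212),(352,240),(372,285),(400,262),(345,270),(240,295),(233,300),(247,264)]: print(u,v,W[v,u].round(4))
```

```text
347 260 [ 0.4946 -0.1742  0.1967]
347 272 [ 0.4684 -0.1827  0.0369]
338 262 [ 0.4909 -0.1544  0.1766]
310 307 [ 0.385  -0.0871  0.125 ]
350 316 [ 0.3617 -0.1831  0.1257]
200 238 [0.5504 0.1634 0.1912]
215 260 [0.5051 0.1634 0.017 ]
190 250 [0.524  0.1914 0.1729]
300 270 [ 0.4759 -0.0599 -0.0008]
240 300 [0.3988 0.0999 0.0038]
350 212 [ 0.4907 -0.1696  0.1737]
352 240 [ 0.4864 -0.1756  0.0904]
372 285 [ 0.3826 -0.084   0.0541]
400 262 [ 0.3569 -0.1804  0.0684]
345 270 [ 0.4743 -0.1199  0.0381]
240 295 [0.5358 0.1942 0.1602]
233 300 [0.5366 0.2144 0.162 ]
247 264 [0.5606 0.1364 0.1893]
```

View pics/c1.png

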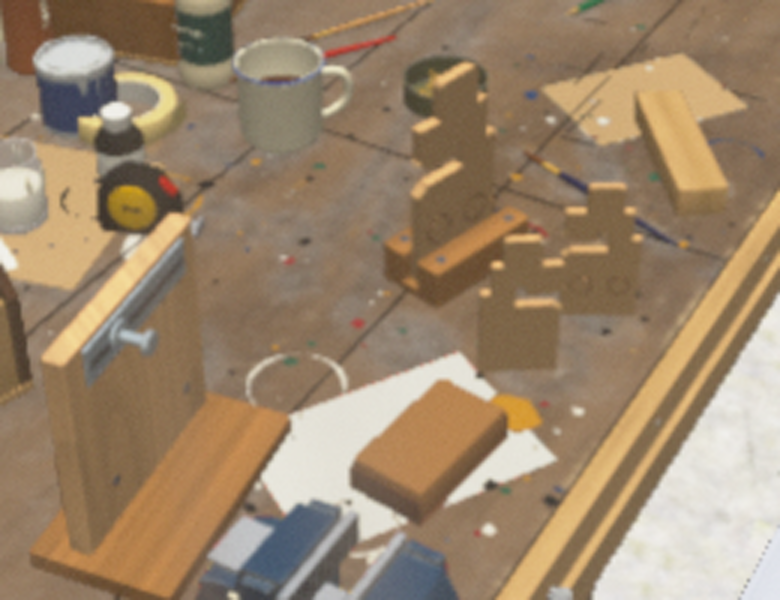

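View pics/c2.png

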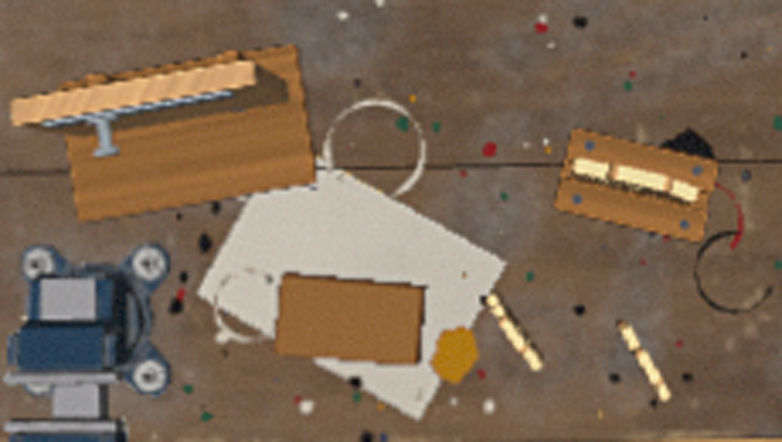

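Look-alikes: two small loose templates (scene (372,290) and (400,262), tops ≈125 mm), and the template in the kerf block (scene (352,240), top (347,262), top at ≈196 mm, as 10+185 should be). I choose the one in the block. Its slot mouth faces world +y and the pin points to −x, at top (190,250).

Run:
```python
from h import *
f=load('top0'); W=cloud(f); img=f['color']
def sub(u0,u1,v0,v1,zl,zh):
    S=W[v0:v1,u0:u1].reshape(-1,3); m=(S[:,2]>zl)&(S[:,2]<zh); return S[m]
def line(S):
    c=S[:,:2].mean(0); u,s,vt=np.linalg.svd(S[:,:2]-c); d=vt[0]; d=d if d[1]>0 else -d
    p=(S[:,:2]-c)@d; q=(S[:,:2]-c)@np.array([d[1],-d[0]])
    print(len(S),'c',c.round(4),'yaw',np.arctan2(-d[0],d[1]).round(4),'ext',p.min().round(4),p.max().round(4),'w',q.min().round(4),q.max().round(4),'mid',(c+d*(p.min()+p.max())/2).round(4),S[:,2].mean().round(4))
print('template tab');line(sub(320,380,240,290,.185,.21))
print('template all');line(sub(320,380,240,290,.15,.21))
print('board');line(sub(150,265,215,275,.18,.2))
print('foot');line(sub(150,265,215,280,.01,.025))
print('block');line(sub(320,380,240,290,.03,.045))
# z map around pin
np.set_printoptions(linewidth=200,suppress=True)
print((W[236:262,180:204,2]*1000).round())
```

```text
template tab
88 c [ 0.4904 -0.1761] yaw -0.2554 ext -0.0226 0.0214 w -0.005 0.0049 mid [ 0.4902 -0.1767] 0.1936
template all
160 c [ 0.4915 -0.1705] yaw -0.2508 ext -0.0399 0.0382 w -0.0049 0.0054 mid [ 0.4913 -0.1713] 0.1789
board
657 c [0.5519 0.1675] yaw 0.1515 ext -0.0849 0.0853 w -0.0338 0.011 mid [0.5519 0.1677] 0.1887
foot
1977 c [0.5216 0.1576] yaw 0.2262 ext -0.0927 0.1558 w -0.0463 0.1447 mid [0.5145 0.1884] 0.0174
block
799 c [ 0.4882 -0.1823] yaw -0.2472 ext -0.0576 0.0578 w -0.031 0.0329 mid [ 0.4882 -0.1823] 0.0373
[[ 19. 187. 190. 191. 191. 189. 193. 187. 190. 189. 192. 190. 192. 189. 192. 191. 191. 190. 189. 190. 191. 188. 188. 187.]
 [193. 190. 192. 188. 193. 189. 189. 186. 186. 189. 191. 190. 190. 193. 189. 189. 189. 189. 188. 189. 191. 189. 188. 192.]
 [187. 191. 191. 184. 189. 186. 191. 187. 187. 189. 190. 192. 190. 192. 193. 192. 189. 187. 191. 187. 191. 189. 193. 188.]
 [188. 191. 196. 194. 189. 190. 191. 190. 191. 190. 189. 190. 187. 191. 191. 190. 188. 190. 188. 189. 189. 189. 188. 190.]
 [193. 185. 191. 187. 190. 190. 188. 191. 185. 187. 190. 188. 196. 190. 1
[... 1933 characters left out ...]
14.  19.  18.  19.  15.  20.  11.  19.  18.  17.  19.  13.  18.  15.  17.  20.  15.]
 [ 19.  20.  16.  15.  18.  21.  16.  19.  20.  22.  14.  20.  13.  15.  17.  15.  19.  22.  17.  16.  20.  21.  19.  16.]
 [ -1.  19.  14.  21.  18.  15.  13.  18.  21.  13.  18.  18.  19.  17.  15.  17.  21.  13.  14.  18.  16.  16.   8.  16.]
 [ -7.  22.  16.  17.  15.  16.  15.  18.  14.  19.  19.  16.  16.  22.  17.  15.  17.  16.  23.  21.  16.  17.  21.  23.]
 [ -3.  18.  17.  19.  16.  16.  19.  14.  16.   9.  17.  13.  25.  12.  14.  15.  18.  18.  23.  16.  12.  23.  17.  21.]
 [ -1.  19.  18.  16.  14.  18.  23.  14.  22.  20.  13.  20.  23.  22.  16.  20.  16.  17.  19.  17.  13.  14.  20.  15.]]
```

Emit:
play_rows(
  plan=[
    [20, 25, 45, 0, 0, 0.0, 85],
    [45, 65, 90, 0, 0, 0.1, 85],
    [70, 105, 125, 0, 0, 0.2, 85],
    [100, 145, 130, 0, 0, 0.3, 85],
    [130, 185, 130, 0, 0, 0.4, 85],
    [160, 225, 130, 0, 0, 0.5, 85],
    [190, 265, 130, 0, 0, 0.6, 85],
    [220, 310, 130, 0, 0, 0.7, 85],
    [250, 355, 130, 0, 0, 0.8, 85],
    [280, 395, 130, 0, 0, 0.9, 85],
    [310, 440, 130, 0, 0, 1.0, 85],
    [340, 481, 130, 0, 0, 1.096, 85],
  ],
)

```text
clock: 1.35
tcp_pos: [0.4689, -0.2063, 0.324]
orientation: [2.477, 1.932, -0.0]
contact_force: [0.8, -0.3, -0.4]
grip_width: 0.0848
```

Emit:
play_rows(
  plan=[
    [0, 0, 0, 0, 0, 0, 85],
    [0, 0, 0, 0, 0, 0, 85],
    [0, 0, 0, 0, 0, 0, 85],
  ],
)

```text
clock: 1.65
tcp_pos: [0.4675, -0.2095, 0.3237]
orientation: [-2.483, -1.924, 0.001]
contact_force: [-0.1, -1.2, -0.6]
grip_width: 0.0851
```

Run:
```python
from h import *
f=grab('wrist','w1');o=r.get_obs();print(o['joints'].round(3),o['tcp_pos'],o['orientation'],o['contact_force'],o['clock'])
f=load('top0');W=cloud(f)
S=W[215:275,150:265].reshape(-1,3);S=S[(S[:,2]>.183)&(S[:,2]<.197)]
# board top
for _ in range(4):
    c=S[:,:2].mean(0); vt=np.linalg.svd(S[:,:2]-c)[2]; d=vt[0]*np.sign(vt[0][1]); n=np.array([d[1],-d[0]])
    q=(S[:,:2]-c)@n; S=S[abs(q)<.014]
p=(S[:,:2]-c)@d; q=(S[:,:2]-c)@n
print('board yaw',np.arctan2(-d[0],d[1]),c+d*(p.min()+p.max())/2,p.min(),p.max(),np.percentile(q,[1,5,50,95,99]))
# foot via mask on height
z=np.nan_to_num(W[...,2]); m=((z>.008)&(z<.03)).astype('uint8');m[:, :165]=0;m[:,262:]=0;m[:215]=0;m[285:]=0
S=W[m>0]; c0=np.array([.53,.165]); yaw=.1515
ex=np.array([np.cos(yaw),np.sin(yaw)]);ey=np.array([-ex[1],ex[0]])
S=S[abs((S[:,:2]-c0)@ey)<.12]
rect=cv2.minAreaRect((S[:,:2][abs((S[:,:2]-c0)@ex)<.09]*1000).astype('float32'));print(rect)
x=(S[:,:2]-c0)@ex; y=(S[:,:2]-c0)@ey; print('x',np.percentile(x,[.5,1,2,98,99,99.5]),'y',np.percentile(y,[.5,1,2,98,99,99.5]))
```

```text
[ 0.702  0.135 -0.446  1.737  0.061  1.284 -0.011] [ 0.4673473  -0.20974955  0.32374437] [-2.48410466e+00 -1.92284457e+00  1.27154332e-03] [-0.16525086 -0.35450724  0.04663517] 1.7
board yaw 0.15075262927043967 [0.5522174  0.16771555] -0.08490171810701956 0.08529936240603568 [-1.06540267e-02 -9.35925048e-03 -4.48790553e-05  9.24455508e-03
  1.01700426e-02]
((517.0023803710938, 175.19110107421875), (143.5428466796875, 213.74954223632812), 8.86812973022461)
x [-0.07966454 -0.06881496 -0.05020757  0.05797345  0.05903835  0.05969063] y [-0.09437326 -0.09382055 -0.09292915  0.08957378  0.09207063  0.09329408]
```

View pics/w1.png

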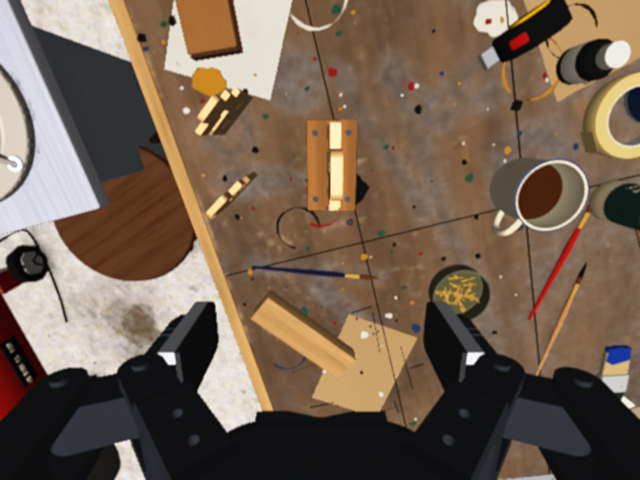

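Run:
```python
from h import *
f=load('w1');W=cloud(f);o=r.get_obs()
def line(S):
    c=S[:,:2].mean(0); vt=np.linalg.svd(S[:,:2]-c)[2]; d=vt[0]*np.sign(vt[0][1]); n=np.array([d[1],-d[0]])
    p=(S[:,:2]-c)@d; q=(S[:,:2]-c)@n
    print(len(S),'c',c.round(4),'yaw',np.arctan2(-d[0],d[1]).round(4),'ext',p.min().round(4),p.max().round(4),'w',np.percentile(q,[1,99]).round(4),'mid',(c+d*(p.min()+p.max())/2).round(4),S[:,2].mean().round(4))
S=W[110:215,300:365].reshape(-1,3)
line(S[(S[:,2]>.188)&(S[:,2]<.21)]);line(S[(S[:,2]>.155)&(S[:,2]<.166)]);line(S[(S[:,2]>.15)&(S[:,2]<.21)]);line(S[(S[:,2]>.033)&(S[:,2]<.043)])
# colour mask of bright tan top faces
hsv=cv2.cvtColor(f['color'],cv2.COLOR_BGR2HSV); m=cv2.inRange(hsv,(12,40,215),(32,190,255)); m[:110]=0;m[215:]=0;m[:,:315]=0;m[:,:]=m; m[:,365:]=0
cs=cv2.findContours(m,0,1)[0]
for c in cs:
    if cv2.contourArea(c)>30:
        rc=cv2.minAreaRect(c); b=cv2.boxPoints(rc); print(rc); print([onplane(f,u,v,.195)[:2].round(4).tolist() for u,v in b])
```

```text
590 c [ 0.4904 -0.1754] yaw -0.248 ext -0.0221 0.0202 w [-0.0047  0.0049] mid [ 0.4902 -0.1763] 0.1932
359 c [ 0.495  -0.1566] yaw -0.2511 ext -0.0544 0.0243 w [-0.0047  0.0047] mid [ 0.4913 -0.1711] 0.1586
1009 c [ 0.4919 -0.1685] yaw -0.2532 ext -0.0421 0.0366 w [-0.0048  0.0052] mid [ 0.4912 -0.1711] 0.1799
3031 c [ 0.4879 -0.1792] yaw -0.2493 ext -0.0599 0.0546 w [-0.0301  0.0329] mid [ 0.4873 -0.1818] 0.0364
((336.45849609375, 181.538330078125), (13.109518051147461, 57.394107818603516), 2.2906100749969482)
[[0.4765, -0.2036], [0.4903, -0.1564], [0.5009, -0.1596], [0.4875, -0.207]]
((335.5, 135.0), (26.0, 11.0), 90.0)
[[0.4954, -0.1325], [0.5041, -0.1347], [0.4993, -0.1548], [0.4904, -0.1525]]
```

Emit:
play_rows(
  plan=[
    [23, 33, -20, 0, 0, 0.003, 60],
    [23, 33, -60, 0, 0, 0.003, 50],
    [23, 33, -90, 0, 0, 0.003, 40],
    [23, 33, -120, 0, 0, 0.003, 40],
    [23, 33, -145, 0, 0, 0.003, 40],
    [23, 33, -160, 0, 0, 0.003, 40],
    [23, 33, -160, 0, 0, 0.003, 40],
  ],
  grip_force=60,
)

```text
clock: 2.4
tcp_pos: [0.4889, -0.1764, 0.1618]
orientation: [-2.478, -1.925, 0.005]
contact_force: [-0.4, 0.3, 0.3]
grip_width: 0.0403
```

Run:
```python
from h import *
f=grab('wrist','w2');f=grab('scene','s2');o=r.get_obs();print(o['tcp_pos'],o['orientation'],o['contact_force'],o['moment'],o['clock'],o['grip_width'])
a=f['color'][150:330,250:470]; cv2.imwrite('pics/s2c.png',cv2.resize(a,None,fx=3,fy=3))
```

```text
[ 0.49109285 -0.17624593  0.16433131] [ 2.48013091e+00  1.92821185e+00 -3.40805533e-04] [-0.44988812 -0.17691447 -0.33888117] [-0.02335577  0.02390276 -0.06612972] 2.5 0.03990623120093177
```

View pics/w2.png

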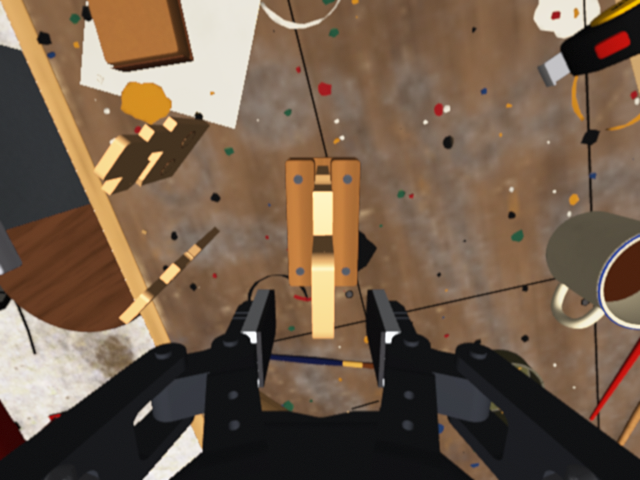

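View pics/s2c.png

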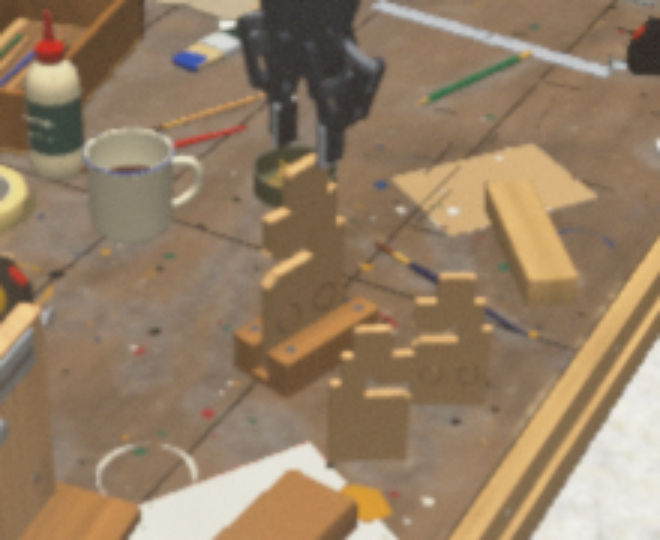

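Run:
```python
from h import *
o=r.get_obs();p=o['tcp_pos'];print(p)
for t in ['w2','s2']:
    f=load(t); W=cloud(f); print(t,proj(f,p),proj(f,p+[0,0,.03]),-f['R'].T@f['t'],f['R'][2])
    S=W.reshape(-1,3); 
    if t=='s2':
        for v in range(190,215,3): print(v,[ (u,W[v,u].round(3).tolist()) for u in range(335,375,6)])
    else:
        for u,v in [(322,250),(322,330),(322,210),(265,320),(372,320),(258,300),(262,372)]: print(u,v,W[v,u].round(3))
```

```text
[ 0.49109285 -0.17624593  0.16433131]
w2 (np.float64(324.35248049908495), np.float64(275.2544475245867)) (np.float64(324.74469343079386), np.float64(300.8767910613281)) [ 0.50807069 -0.10468977  0.34030397] [-0.07651947 -0.28191617 -0.95638279]
322 250 [ 0.495 -0.155  0.186]
322 330 [ 0.486 -0.19   0.195]
322 210 [ 0.498 -0.142  0.16 ]
265 320 [ 0.472 -0.162  0.227]
372 320 [ 0.51  -0.177  0.218]
258 300 [ 0.468 -0.16   0.214]
262 372 [ 0.469 -0.176  0.238]
s2 (np.float64(351.1037163331578), np.float64(214.05278480634473)) (np.float64(351.3648102887705), np.float64(203.31537564906554)) [-0.02557324  0.79166016  0.83776889] [ 0.43537269 -0.70537047 -0.55937744]
190 [(335, [0.734, -0.516, 0.0]), (341, [0.517, -0.17, 0.226]), (347, [0.508, -0.185, 0.221]), (353, [0.683, -0.546, 0.0]), (359, [0.463, -0.16, 0.246]), (365, [0.443, -0.15, 0.256]), (371, [0.633, -0.575, -0.0])]
193 [(335, [0.724, -0.5, -0.0]), (341, [0.516, -0.17, 0.218]), (347, [0.51, -0.188, 0.211]), (353, [0.674, -0.529, -0.001]), (359, [0.464, -0.162, 0.237]), (365, [0.639, -0.544, 0.002]), (371, [0.624, -0.558, -0.0])]

[... 833 characters left out ...]
83, -0.001]), (371, [0.592, -0.494, -0.002])]
208 [(335, [0.654, -0.38, 0.027]), (341, [0.66, -0.427, 0.001]), (347, [nan, nan, nan]), (353, [0.487, -0.178, 0.182]), (359, [0.611, -0.451, 0.003]), (365, [0.597, -0.464, 0.001]), (371, [0.582, -0.475, -0.001])]
211 [(335, [0.654, -0.38, 0.017]), (341, [0.628, -0.369, 0.03]), (347, [0.492, -0.157, 0.182]), (353, [0.487, -0.177, 0.174]), (359, [0.483, -0.201, 0.163]), (365, [0.59, -0.451, -0.001]), (371, [0.573, -0.457, 0.001])]
214 [(335, [0.656, -0.383, 0.003]), (341, [0.632, -0.376, 0.015]), (347, [0.49, -0.154, 0.176]), (353, [0.487, -0.178, 0.165]), (359, [0.48, -0.196, 0.158]), (365, [0.582, -0.435, -0.001]), (371, [0.562, -0.435, 0.005])]
```

Run:
```python
from h import *
o=r.get_obs();print(o['tcp_pos'],o['clock'])
R=cv2.Rodrigues(o['orientation'])[0]
for t,p,rv in [('w0',None,None),('w2',o['tcp_pos'],o['orientation']),('s2',o['tcp_pos'],o['orientation']),('w1',np.array([.4673,-.2097,.3237]),np.array([-2.484,-1.923,.001]))]:
    if p is None: p=np.array([.1503,-.6575,.1932]);rv=np.array([-3.1204,-.3522,.0004]);t='wrist0'
    f=load(t);W=cloud(f).reshape(-1,3);R=cv2.Rodrigues(rv)[0]
    T=(W-p)@R  # tool frame
    T=T[~np.isnan(T[:,0])]
    T=T[(abs(T[:,0])<.03)&(abs(T[:,1])<.075)&(T[:,2]<.03)&(T[:,2]>-.1)]
    T=T[abs(T[:,1])>.012]
    if len(T): print(t,len(T),np.histogram(T[:,2],bins=np.arange(-.1,.031,.01))[0]); q=T[T[:,2]>np.percentile(T[:,2],95)];print(q[:5].round(3))
```

```text
[ 0.49109285 -0.17624593  0.16433131] 2.5
wrist0 12120 [4581 1976 2341 1898 1263   61    0    0    0    0    0    0    0]
[[ 0.011 -0.049 -0.053]
 [ 0.011 -0.049 -0.052]
 [ 0.01  -0.049 -0.051]
 [ 0.011 -0.048 -0.052]
 [ 0.01  -0.048 -0.052]]
w2 20913 [8950 6279 1997 1346 1228  935  178    0    0    0    0    0    0]
[[ 0.01  -0.028 -0.039]
 [ 0.01  -0.028 -0.039]
 [ 0.01  -0.027 -0.04 ]
 [ 0.01  -0.027 -0.04 ]
 [ 0.01  -0.026 -0.04 ]]
s2 495 [130 105  59  71  68  52  10   0   0   0   0   0   0]
[[-0.01   0.021 -0.043]
 [-0.005  0.019 -0.043]
 [-0.01   0.021 -0.04 ]
 [ 0.003  0.021 -0.043]
 [-0.003  0.024 -0.039]]
w1 12118 [4597 1985 2305 1896 1267   68    0    0    0    0    0    0    0]
[[ 0.011 -0.049 -0.053]
 [ 0.011 -0.048 -0.053]
 [ 0.011 -0.048 -0.053]
 [ 0.012 -0.047 -0.054]
 [ 0.011 -0.047 -0.053]]
```

The pictures show the fingertips at z≈0.205, about 38 mm above the reported TCP and still above the tab, which disagrees with the nominal tool frame. I'll close lightly here to see which is right: a 10 mm width means the pads are on the tab, less means they are above it.

Emit:
play_rows(
  plan=[
    [0, 0, 0, 0, 0, 0, 30],
    [0, 0, 0, 0, 0, 0, 20],
    [0, 0, 0, 0, 0, 0, 14],
    [0, 0, 0, 0, 0, 0, 8],
    [0, 0, 0, 0, 0, 0, 6],
    [0, 0, 0, 0, 0, 0, 6],
  ],
  grip_force=20,
)

```text
clock: 3.1
tcp_pos: [0.4914, -0.1751, 0.1641]
orientation: [2.478, 1.931, 0.0]
contact_force: [-1.3, -0.8, -0.2]
grip_width: 0.0059
```

Run:
```python
from h import *
f=grab('wrist','w3');f=grab('scene','s3');o=r.get_obs();print(o['tcp_pos'],o['contact_force'],o['moment'],o['clock'],o['grip_width'])
a=f['color'][150:330,250:470]; b=cv2.resize(a,None,fx=2,fy=2); w=load('w3')['color'][120:480,160:480]; h=np.zeros((360,440+320,3),'uint8');h[:,:440]=b;h[:,440:]=w;cv2.imwrite('pics/c3.png',h)
```

```text
[ 0.49131967 -0.17507149  0.16398889] [0.01811912 0.48284038 0.27014887] [ 0.03639225 -0.01334059  0.00719398] 3.2 0.0061473569111910285
```

View pics/c3.png

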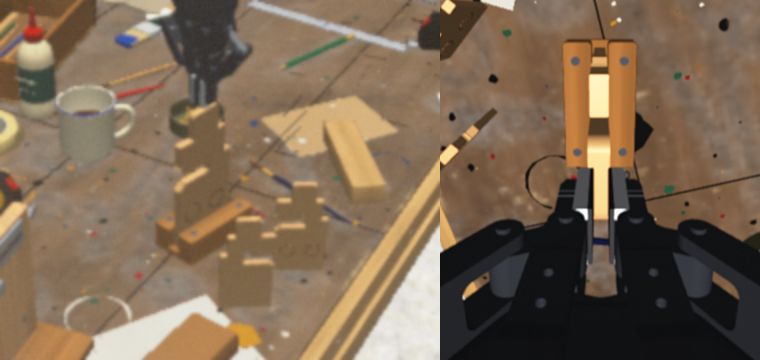

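It closed to 6 mm without touching the tab, so the pictures are right: the real tips sit well behind the reported TCP. I'll measure the offset with the fingers nearly shut.

Run:
```python
from h import *
o=r.get_obs();p=o['tcp_pos'];R=cv2.Rodrigues(o['orientation'])[0]
for t in ['s3','w3']:
    f=load(t);W=cloud(f);g=cv2.cvtColor(f['color'],cv2.COLOR_BGR2GRAY)
    T=(W-p)@R
    m=(abs(T[...,0])<.02)&(abs(T[...,1])<.03)&(T[...,2]<.03)&(T[...,2]>-.12)&(g<90)&(W[...,2]>.17)
    Q=T[m];print(t,len(Q),'z',np.percentile(Q[:,2],[90,95,98,99,100]).round(4))
    E=Q[Q[:,2]>-.05];print('x',np.percentile(E[:,0],[1,50,99]).round(4),'y',np.percentile(E[:,1],[1,50,99]).round(4))
    B=T[(T[...,2]<-.08)&(T[...,2]>-.16)&(abs(T[...,0])<.06)&(abs(T[...,1])<.06)]
    print(np.histogram(B[:,2],bins=np.arange(-.16,-.08,.008)))
    # rows of finger tip pixels
    vv,uu=np.nonzero(m&(T[...,2]>-.05)); print('px',uu.min(),uu.max(),vv.min(),vv.max())
```

```text
s3 392 z [-0.0536 -0.0485 -0.0425 -0.041  -0.0073]
x [-0.0059  0.0074  0.0173] y [-0.0174 -0.0043  0.0074]
(array([ 47, 109, 124, 143, 128, 112, 108,  93,  93]), array([-0.16 , -0.152, -0.144, -0.136, -0.128, -0.12 , -0.112, -0.104,
       -0.096, -0.088]))
px 344 357 197 214
w3 20971 z [-0.0656 -0.0545 -0.0462 -0.0425 -0.006 ]
x [0.0063 0.0107 0.02  ] y [-0.0158 -0.0011  0.016 ]
(array([    0,     0,     0,  4378, 15064, 12726, 10749,  5556,  7741]), array([-0.16 , -0.152, -0.144, -0.136, -0.128, -0.12 , -0.112, -0.104,
       -0.096, -0.088]))
px 280 361 243 308
```

Emit:
play_rows(
  plan=[
    [-1, -1, 0, 0, 0, 0, 40],
    [-1, -1, 0, 0, 0, 0, 40],
    [-1, -1, 0, 0, 0, 0, 40],
    [-1, -1, -10, 0, 0, 0, 40],
    [-1, -1, -22, 0, 0, 0, 40],
    [-1, -1, -33, 0, 0, 0, 40],
    [-1, -1, -38, 0, 0, 0, 40],
    [-1, -1, -38, 0, 0, 0, 40],
  ],
  grip_force=40,
)

```text
clock: 4.0
tcp_pos: [0.4895, -0.1758, 0.1247]
orientation: [-2.476, -1.93, 0.002]
contact_force: [-0.2, 0.2, -0.2]
grip_width: 0.0398
```

Run:
```python
from h import *
f=grab('wrist','w4');f=grab('scene','s4');o=r.get_obs();print(o['tcp_pos'],o['contact_force'],o['moment'],o['clock'],o['grip_width'])
a=f['color'][150:330,250:470]; b=cv2.resize(a,None,fx=2,fy=2); w=load('w4')['color'][120:480,160:480]; h=np.zeros((360,440+320,3),'uint8');h[:,:440]=b;h[:,440:]=w;cv2.imwrite('pics/c4.png',h)
```

```text
[ 0.49042483 -0.1760379   0.12591821] [ 0.18640277 -0.30011699 -0.50773041] [-0.01783634 -0.01538153  0.01856191] 4.1 0.04013220017762106
```

View pics/c4.png

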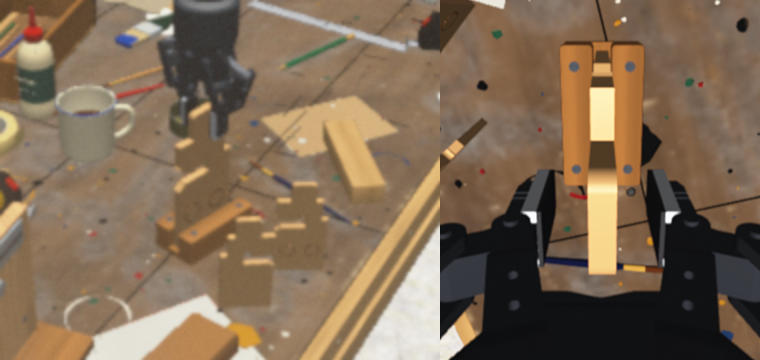

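The tab is now between the pads. Closing.

Emit:
play_rows(
  plan=[
    [1, 0, 0, 0, 0, 0, 30],
    [1, 0, 0, 0, 0, 0, 20],
    [1, 0, 0, 0, 0, 0, 14],
    [1, 0, 0, 0, 0, 0, 8],
    [1, 0, 0, 0, 0, 0, 5],
    [1, 0, 0, 0, 0, 0, 3],
    [1, 0, 0, 0, 0, 0, 0],
    [1, 0, 0, 0, 0, 0, 0],
  ],
  grip_force=110,
)

```text
clock: 4.9
tcp_pos: [0.4917, -0.1763, 0.1265]
orientation: [2.478, 1.93, 0.001]
contact_force: [-1.3, -0.6, 5.6]
grip_width: 0.0081
```

Run:
```python
from h import *
f=grab('wrist','w5');o=r.get_obs();print(o['tcp_pos'],o['orientation'],o['contact_force'],o['moment'],o['clock'],o['grip_width'])
```

```text
[ 0.49173777 -0.1762406   0.1265187 ] [2.47764439e+00 1.93025694e+00 7.17430391e-04] [-1.29519431  0.43263169  5.73665965] [0.03569308 0.26809713 0.01662593] 4.95 0.008191341974445222
```

View pics/w5.png

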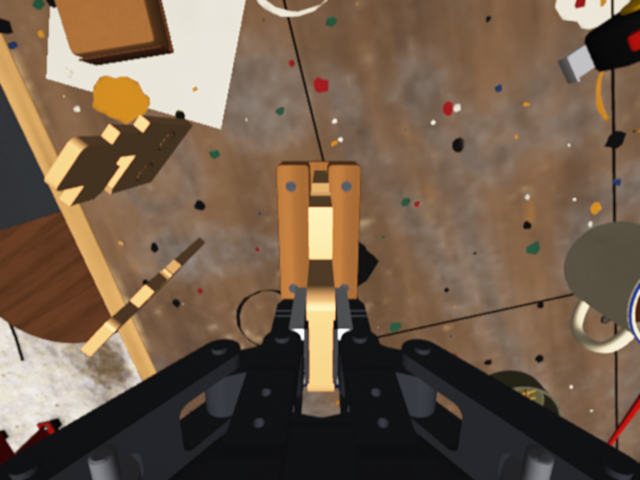

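Emit:
play_rows(
  plan=[
    [0, 0, 5, 0, 0, 0, 0],
    [0, 0, 15, 0, 0, 0, 0],
    [0, 0, 30, 0, 0, 0, 0],
    [0, 0, 48, 0, 0, 0, 0],
    [0, 0, 66, 0, 0, 0, 0],
    [0, 0, 84, 0, 0, 0, 0],
    [0, 0, 100, 0, 0, 0, 0],
    [0, 0, 110, 0, 0, 0, 0],
    [0, 0, 110, 0, 0, 0, 0],
    [0, 0, 110, 0, 0, 0, 0],
    [0, 0, 110, 0, 0, 0, 0],
  ],
)

```text
clock: 6.05
tcp_pos: [0.4906, -0.176, 0.235]
orientation: [-2.477, -1.93, 0.002]
contact_force: [-0.7, 0.2, -2.3]
grip_width: 0.008
```

Run:
```python
from h import *
f=grab('scene','s6');grab('wrist','w6');o=r.get_obs();print(o['tcp_pos'],o['orientation'],o['contact_force'],o['moment'],o['clock'],o['grip_width'],o['joints'].round(2))
a=f['color'][100:330,180:440]; cv2.imwrite('pics/s6c.png',cv2.resize(a,None,fx=2.6,fy=2.6))
```

```text
[ 0.49078596 -0.17595034  0.23510838] [-2.47697493e+00 -1.93002436e+00  1.22547416e-03] [-0.56372449 -0.1131373  -2.54601737] [ 0.029003   -0.01195446  0.01783841] 6.15 0.008449748341436475 [ 0.64  0.22 -0.48  1.84  0.11  1.1  -0.13]
```

View pics/s6c.png

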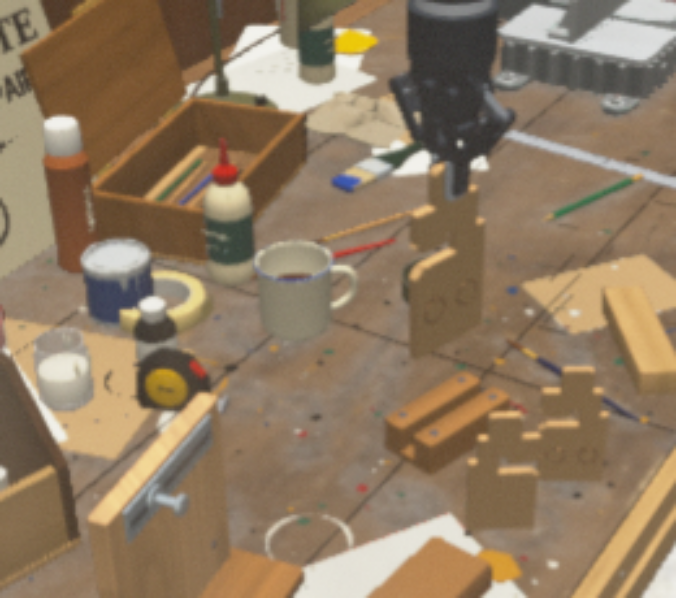

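Run:
```python
from h import *
o=r.get_obs();p=o['tcp_pos']
f=load('s6');W=cloud(f);S=W.reshape(-1,3)
rv=o['orientation'];R=cv2.Rodrigues(rv)[0];tx=R[:,1]*np.sign(R[0,1]);ty=R[:,0]*np.sign(R[1,0]);print('tool axes as template x,y',tx.round(4),ty.round(4),R[:,2].round(4))
d=S-p
a=d@tx;b=d@ty;c=S[:,2]
m=(abs(a)<.008)&(abs(b)<.06)&(c>.10)&(c<.33); 
g=cv2.cvtColor(f['color'],cv2.COLOR_BGR2HSV).reshape(-1,3); tan=(g[:,2]>70)&(g[:,1]>50)
m&=tan
print(m.sum(),'a',np.percentile(a[m],[2,50,98]).round(4),'z',np.percentile(c[m],[.5,1,2,98,99,99.5]).round(4),'b',np.percentile(b[m],[1,2,98,99]).round(4))
# plane fit a = k0+k1 b + k2 c on face points (a<0)
mm=m&(a<0)
A=np.c_[np.ones(mm.sum()),b[mm],c[mm]-.2];k=np.linalg.lstsq(A,a[mm],rcond=None)[0];print('plane',k.round(4))
# vertical edges: for z slices the min, max b
for z in np.arange(.12,.31,.01):
    q=mm&(abs(c-z)<.005); 
    if q.sum()>3: print(z.round(3),q.sum(),b[q].min().round(4),b[q].max().round(4))
f=load('w6');W=cloud(f).reshape(-1,3);d=W-p;a=d@tx;b=d@ty;c=W[:,2];g=cv2.cvtColor(f['color'],cv2.COLOR_BGR2HSV).reshape(-1,3)
m=(abs(a)<.008)&(abs(b)<.06)&(c>.26)&(c<.33)&(g[:,2]>150)
h=np.histogram(c[m],bins=np.arange(.26,.33,.005));print(h)
for lo,hi in [(.295,.315),(.262,.285)]:
    q=m&(c>lo)&(c<hi); print(q.sum(),c[q].mean().round(4),np.percentile(a[q],[2,50,98]).round(4),np.percentile(b[q],[1,99]).round(4))
    if q.sum()>20:
        k=np.polyfit(b[q],c[q],1);print('tilt of top about x',k, 'yaw a/b',np.polyfit(b[q],a[q],1))
```

```text
tool axes as template x,y [ 0.9697 -0.2445 -0.0016] [2.445e-01 9.697e-01 3.000e-04] [-1.5e-03  7.0e-04 -1.0e+00]
1584 a [-0.0071 -0.0041  0.0048] z [0.1196 0.1202 0.1221 0.2974 0.3023 0.3042] b [-0.0431 -0.0419  0.0467  0.0474]
plane [-0.0043  0.0044  0.0031]
0.12 62 -0.0433 0.0475
0.13 84 -0.0431 0.0459
0.14 89 -0.044 0.0483
0.15 91 -0.0426 0.0474
0.16 87 -0.0432 0.0475
0.17 95 -0.045 0.0474
0.18 92 -0.0469 0.0469
0.19 98 -0.0465 0.0477
0.2 98 -0.0468 0.0483
0.21 108 -0.0442 0.0467
0.22 47 -0.0423 0.0401
0.23 68 -0.0447 0.0411
0.24 85 -0.0297 0.0462
0.25 95 -0.0343 0.0477
0.26 94 -0.0344 0.0475
0.27 57 -0.0355 0.0477
0.28 21 -0.0232 0.0238
0.29 19 -0.0212 0.0246
0.3 22 0.0125 0.0253
(array([   1, 1230,    0,    0,    0,   11,   12,  203, 2372,  107,   15,
          8,    0,    0]), array([0.26 , 0.265, 0.27 , 0.275, 0.28 , 0.285, 0.29 , 0.295, 0.3  ,
       0.305, 0.31 , 0.315, 0.32 , 0.325, 0.33 ]))
2697 0.302 [-0.006   0.0001  0.0058] [-0.0198  0.0202]
tilt of top about x [-0.01737282  0.30205846] yaw a/b [ 9.94963563e-04 -9.59762645e-05]
1231 0.2671 [-0.005  -0.0003  0.0045] [0.0209 0.0438]
tilt of top about x [-0.00478877  0.26723009] yaw a/b [ 0.01259741 -0.00063736]
```

```bash
cat >> h.py <<'E'
YAW=.151; O=np.array([.5275,.1640])
EX=np.array([np.cos(YAW),np.sin(YAW)]);EY=np.array([-EX[1],EX[0]])
def torack(X):
    X=np.asarray(X); d=X[...,:2]-O; return np.stack([d@EX,d@EY,X[...,2]],-1)
E
python3 - <<'E'
from h import *
for t in ['s6','top0']:
    f=load(t);Q=torack(cloud(f)).reshape(-1,3)
    m=(abs(Q[:,1])<.078)&(Q[:,2]>.05)&(Q[:,2]<.15)&(abs(Q[:,0]-.015)<.012)
    if m.sum()>50:
        A=np.c_[np.ones(m.sum()),Q[m,1],Q[m,2]-.1];k=np.linalg.lstsq(A,Q[m,0],rcond=None)[0];print(t,m.sum(),'face x, slopes',k.round(4))
    m=(abs(Q[:,1])<.09)&(Q[:,2]>.183)&(Q[:,2]<.197)&(abs(Q[:,0]-.025)<.025)
    print(' top: y',np.percentile(Q[m,1],[.5,99.5]).round(4),'x',np.percentile(Q[m,0],[1,5,95,99]).round(4), 'slope',np.polyfit(Q[m,1],Q[m,0],1).round(4))
    m=(abs(Q[:,1])<.08)&(Q[:,2]>.158)&(Q[:,2]<.185)&(Q[:,0]<-.002)&(Q[:,0]>-.02)
    print(' pin/head',m.sum(),Q[m].mean(0).round(4),np.percentile(Q[m,1],[5,50,95]).round(4),'x',np.percentile(Q[m,0],[3,97]).round(4),np.percentile(Q[m,2],[3,97]).round(4))
    m=(abs(Q[:,1])<.08)&(Q[:,2]>.158)&(Q[:,2]<.185)&(Q[:,0]<.006)&(Q[:,0]>-.006)
    print(' shank',m.sum(),np.percentile(Q[m,1],[5,50,95]).round(4),Q[m,2].mean().round(4))
    m=(abs(Q[:,1])<.11)&(Q[:,2]>.012)&(Q[:,2]<.024)&(Q[:,0]<.01)&(Q[:,0]>-.08)
    print(' foot',m.sum(),'x',np.percentile(Q[m,0],[1,2]).round(4),'y',np.percentile(Q[m,1],[1,99]).round(4))
f=load('s6'); a=f['color'][235:345,195:290]; cv2.imwrite('pics/pin6.png',cv2.resize(a,None,fx=5,fy=5,interpolation=cv2.INTER_CUBIC))
E
```

```text
s6 1486 face x, slopes [ 0.0182 -0.005   0.0025]
 top: y [-0.0802  0.0869] x [0.0141 0.0154 0.0335 0.035 ] slope [0.0026 0.0236]
 pin/head 48 [-0.0091  0.0302  0.1723] [0.0219 0.0308 0.0364] x [-0.012 -0.003] [0.1637 0.1802]
 shank 23 [0.0261 0.0304 0.0325] 0.1725
 foot 1848 x [-0.0474 -0.0471] y [-0.0895  0.0971]
top0 181 face x, slopes [ 0.0174 -0.0006  0.003 ]
 top: y [-0.0841  0.084 ] x [0.0143 0.0156 0.0342 0.0352] slope [0.0002 0.025 ]
 pin/head 25 [-0.0078  0.0263  0.1746] [0.0206 0.0255 0.0324] x [-0.0115 -0.0021] [0.1673 0.18  ]
 shank 16 [0.0245 0.027  0.0301] 0.1734
 foot 1472 x [-0.048  -0.0473] y [-0.0925  0.0925]
```

View pics/pin6.png

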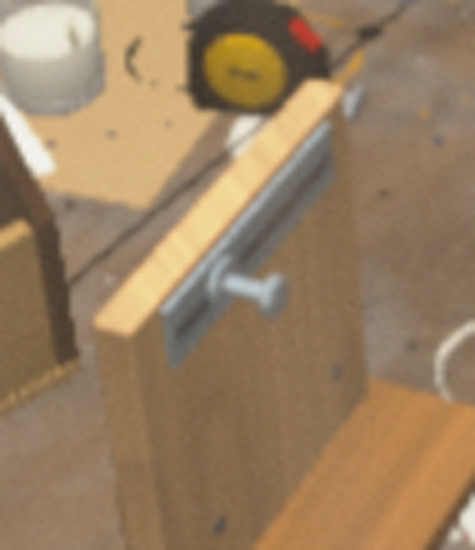

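Emit:
play_rows(
  plan=[
    [1, 10, 5, 0, 0, 0.02, 0],
    [2, 30, 10, 0, 0, 0.06, 0],
    [4, 60, 10, 0, 0, 0.11, 0],
    [6, 95, 10, 0, 0, 0.16, 0],
    [8, 130, 10, 0, 0, 0.21, 0],
    [10, 165, 10, 0, 0, 0.26, 0],
    [12, 200, 10, 0, 0, 0.31, 0],
    [14, 230, 10, 0, 0, 0.35, 0],
    [15, 255, 10, 0, 0, 0.38, 0],
    [16, 270, 10, 0, 0, 0.398, 0],
    [16, 278, 10, 0, 0, 0.398, 0],
    [16, 278, 10, 0, 0, 0.398, 0],
  ],
)

```text
clock: 7.35
tcp_pos: [0.5071, 0.103, 0.2461]
orientation: [-2.045, -2.384, -0.0]
contact_force: [0.0, -0.3, -3.3]
grip_width: 0.0081
```

Emit:
play_rows(
  plan=[
    [0, 0, 0, 0, 0, 0, 0],
    [0, 0, 0, 0, 0, 0, 0],
    [0, 0, 0, 0, 0, 0, 0],
  ],
)

```text
clock: 7.65
tcp_pos: [0.5074, 0.1007, 0.2459]
orientation: [2.05, 2.38, -0.001]
contact_force: [-0.5, -0.2, -2.5]
grip_width: 0.0081
```

Run:
```python
from h import *
f=grab('wrist','w7');grab('top','t7');o=r.get_obs();print(o['tcp_pos'],o['orientation'],o['contact_force'],o['moment'],o['clock'],o['grip_width'],o['joints'].round(2))
R=cv2.Rodrigues(o['orientation'])[0];print('yaw',np.arctan2(R[0,0]*-1,R[1,0]),R[:,0],torack(o['tcp_pos']))
```

```text
[0.50739495 0.10112426 0.24596771] [ 2.04913809e+00  2.38120558e+00 -2.75717993e-04] [ 0.18662703  0.1953586  -2.37816901] [0.00487226 0.00862057 0.00011165] 7.75 0.008625101347072835 [ 0.29  0.24 -0.71  1.83  0.17  1.14 -0.32]
yaw 0.14962620326859058 [-1.49068520e-01  9.88826853e-01 -1.74498366e-04] [-0.02933448 -0.05913594  0.24596771]
```

View pics/w7.png

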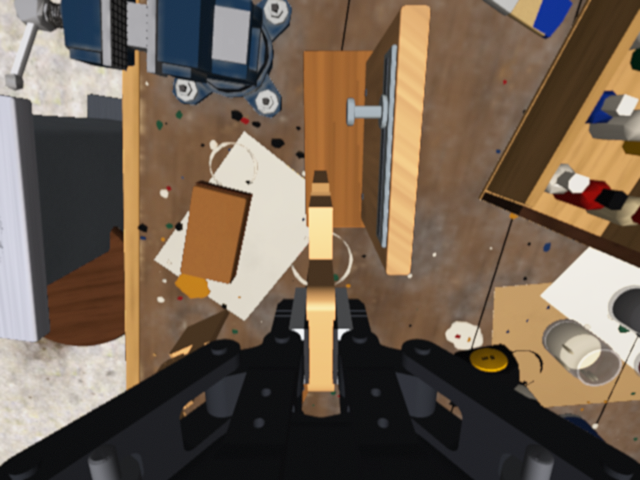

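Run:
```python
from h import *
f=load('w7');a=f['color'][80:140,335:415]; cv2.imwrite('pics/w7p.png',cv2.resize(a,None,fx=9,fy=9,interpolation=cv2.INTER_NEAREST))
```

```text
(no output)
```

View pics/w7p.png

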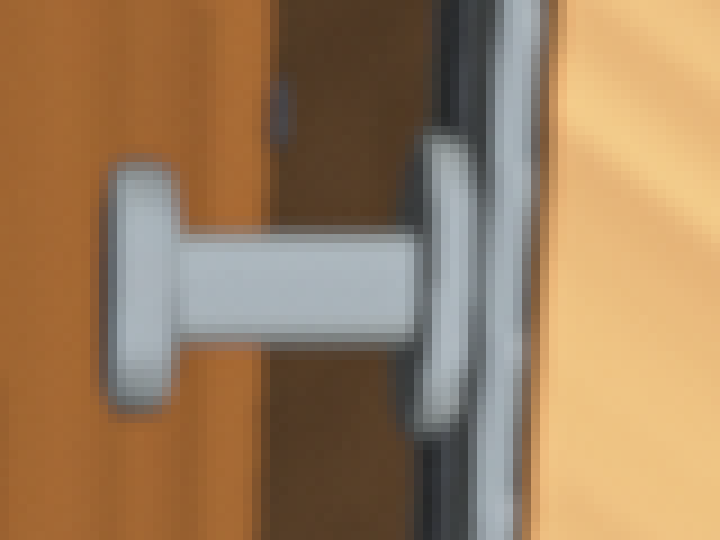

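Run:
```python
from h import *
f=load('w7');o=r.get_obs();P=o['tcp_pos']
g=lambda u,v,z:(torack(onplane(f,u-.5,v-.5,z))*1000).round(1)
print('tcp',(torack(P)*1000).round(1))
print('head L',g(346.9,112,.17),'head R',g(354.6,112,.17),'(R at top z .179)',g(354.6,112,.179))
print('shank lo',g(365,118.1,.17),'hi',g(365,106.1,.17))
print('head lo',g(351,125.8,.17),'hi',g(351,98.1,.17))
print('collar top rim front',g(382.4,111,.181),'shank end at top',g(381,112,.174))
print('board top front edge',g(395.2,111,.19), 'at v=250',g(386,250,.19))
# template in same view via gray profile on tab
c=f['color'].astype(int).sum(2)
for v in (225,240,330,350,370): print(v,[(u,c[v,u]) for u in list(range(303,312))+list(range(330,341))])
```

```text
tcp [-29.3 -59.1 246. ]
head L [-11.8  27.4 170. ] head R [ -6.6  27.4 170. ] (R at top z .179) [ -7.4  26.9 179. ]
shank lo [  0.6  23.5 170. ] hi [  0.3  31.1 170. ]
head lo [ -8.8  18.5 170. ] hi [ -9.2  36.1 170. ]
collar top rim front [ 10.4  27.4 181. ] shank end at top [ 10.6  27.2 174. ]
board top front edge [ 16.9  26.9 190. ] at v=250 [ 15.8 -64.1 190. ]
225 [(303, np.int64(650)), (304, np.int64(651)), (305, np.int64(609)), (306, np.int64(473)), (307, np.int64(355)), (308, np.int64(457)), (309, np.int64(607)), (310, np.int64(648)), (311, np.int64(644)), (330, np.int64(646)), (331, np.int64(624)), (332, np.int64(527)), (333, np.int64(375)), (334, np.int64(317)), (335, np.int64(323)), (336, np.int64(328)), (337, np.int64(327)), (338, np.int64(330)), (339, np.int64(329)), (340, np.int64(332))]
240 [(303, np.int64(646)), (304, np.int64(638)), (305, np.int64(643)), (306, np.int64(647)), (307, np.int64(637)), (308, np.int64(617)), (309, np.int64(612)), (310, np.int64(626)), (311, np.int64(633)), (330, np.int64(635)), (331, np.int64(602)), (332, np.int64(458)), (333, np.int64(290)
[... 784 characters left out ...]
11, np.int64(573)), (330, np.int64(569)), (331, np.int64(537)), (332, np.int64(385)), (333, np.int64(214)), (334, np.int64(175)), (335, np.int64(189)), (336, np.int64(193)), (337, np.int64(168)), (338, np.int64(98)), (339, np.int64(47)), (340, np.int64(43))]
370 [(303, np.int64(70)), (304, np.int64(126)), (305, np.int64(174)), (306, np.int64(185)), (307, np.int64(180)), (308, np.int64(227)), (309, np.int64(385)), (310, np.int64(535)), (311, np.int64(570)), (330, np.int64(567)), (331, np.int64(531)), (332, np.int64(373)), (333, np.int64(219)), (334, np.int64(180)), (335, np.int64(188)), (336, np.int64(197)), (337, np.int64(180)), (338, np.int64(110)), (339, np.int64(66)), (340, np.int64(86))]
```

Run:
```python
from h import *
f=load('w7');P=r.get_obs()['tcp_pos']
g=lambda u,v,z:(torack(onplane(f,u,v,z))*1000).round(1)
print('tcp',(torack(P)*1000).round(1))
print('tab',g(308.9,350,.3145),g(332.1,350,.3145),g(308.9,370,.3145),g(332.1,370,.3145))
print('shoulder',g(307.7,225,.2795),g(332.3,225,.2795))
# y extents: tab far end/near end & shoulder far edge along column 320
c=f['color'].astype(int).sum(2); print([(v,c[v,320]) for v in range(165,400,1) if abs(c[v+1,320]-c[v-1,320])>90])
# yaw of board from top front edge
hs=[]
for v in range(30,260,5):
    row=f['color'][v].astype(int); d=np.abs(np.diff(row[:,2])).astype(float)
hsv=cv2.cvtColor(f['color'],cv2.COLOR_BGR2HSV); m=cv2.inRange(hsv,(8,50,170),(30,200,255)); m[:,:360]=0;m[:,440:]=0;m[290:]=0
k=max(cv2.findContours(m,0,1)[0],key=cv2.contourArea); rc=cv2.minAreaRect(k);print(rc)
L=[];Rr=[]
for v in range(20,262,4):
    u=np.nonzero(m[v])[0]
    if len(u)>8: L.append(onplane(f,u.min()-.5,v,.19));Rr.append(onplane(f,u.max()+.5,v,.19))
for E in (L,Rr):
    E=torack(np.array(E)); print('edge slope',np.polyfit(E[:,1],E[:,0],1).round(4))
```

```text
tcp [-29.3 -59.1 246. ]
tab [-33.6 -60.1 314.5] [-25.3 -60.2 314.5] [-33.7 -68.6 314.5] [-25.2 -68.6 314.5]
shoulder [-34.8 -23.1 279.5] [-24.4 -23.1 279.5]
[(169, np.int64(330)), (170, np.int64(255)), (171, np.int64(178)), (181, np.int64(152)), (182, np.int64(243)), (183, np.int64(390)), (184, np.int64(468)), (194, np.int64(405)), (195, np.int64(321)), (196, np.int64(215)), (205, np.int64(151)), (206, np.int64(284)), (207, np.int64(504)), (208, np.int64(625)), (258, np.int64(559)), (259, np.int64(398)), (260, np.int64(219)), (390, np.int64(466)), (391, np.int64(366)), (392, np.int64(282))]
((406.9689025878906, 139.498046875), (29.068281173706055, 270.8465270996094), 3.5763344764709473)
edge slope [-0.0499  0.015 ]
edge slope [0.0007 0.0339]
```

Run:
```python
from h import *
f=load('w7')
g=lambda u,v,z:(torack(onplane(f,u,v,z))*1000).round(1)
print('shoulder edge +45',g(320,206.5,.2795),'tab near -22',g(320,390.5,.3145),'tab +22',[g(320,v,.3145) for v in (284,288,292)])
print('lower lip: z 86',g(320,182.5,.1295+.086),g(320,170,.1295+.086),g(320,170,.1295))
```

```text
shoulder edge +45 [-29.5 -15.2 279.5] tab near -22 [-29.7 -77.6 314.5] tab +22 [array([-29.6, -34.5, 314.5]), array([-29.6, -35.9, 314.5]), array([-29.6, -37.4, 314.5])]
lower lip: z 86 [-29.6 -14.  215.5] [-29.6  -6.8 215.5] [-29.8 -15.7 129.5]
```

Emit:
play_rows(
  plan=[
    [8, 1, -5, 0, 0, 0.001, 0],
    [20, 3, -15, 0, 0, 0.001, 0],
    [31, 5, -28, 0, 0, 0.001, 0],
    [31, 5, -42, 0, 0, 0.001, 0],
    [31, 5, -54, 0, 0, 0.001, 0],
    [31, 5, -62, 0, 0, 0.001, 0],
    [31, 5, -62, 0, 0, 0.001, 0],
    [31, 5, -62, 0, 0, 0.001, 0],
  ],
)

```text
clock: 8.55
tcp_pos: [0.5382, 0.1069, 0.1842]
orientation: [2.046, 2.384, 0.0]
contact_force: [0.3, 0.8, -2.2]
grip_width: 0.0083
```

Run:
```python
from h import *
f=grab('wrist','w8');grab('scene','s8');o=r.get_obs();print(o['tcp_pos'],o['contact_force'],o['moment'],o['clock'])
R=cv2.Rodrigues(o['orientation'])[0];print('yaw',np.arctan2(-R[0,0],R[1,0]),R[:,2],torack(o['tcp_pos']))
a=load('w8')['color'][60:460,240:500];b=load('s8')['color'][180:380,180:400]
h=np.zeros((400,260+440,3),'uint8');h[:,:260]=a;h[:,260:]=cv2.resize(b,None,fx=2,fy=2,interpolation=cv2.INTER_CUBIC);cv2.imwrite('pics/c8.png',h)
```

```text
[0.53871938 0.1070222  0.18476476] [ 0.23971804  0.30140204 -1.78453848] [-0.02598241  0.02744823  0.01068166] 8.65
yaw 0.1519844927997947 [ 1.35925770e-03  1.38525640e-04 -9.99999067e-01] [ 0.00252073 -0.05801715  0.18476476]
```

View pics/c8.png

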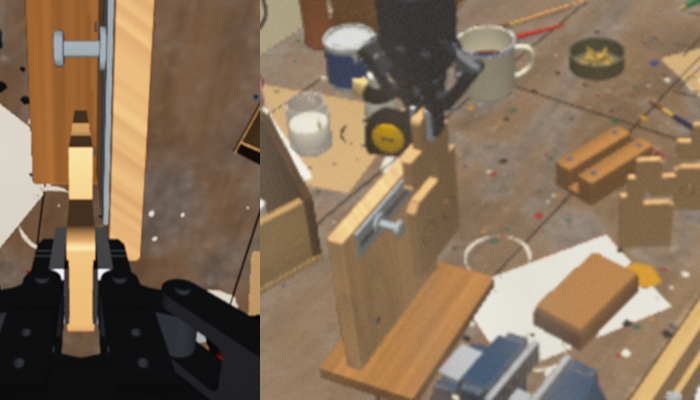

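Run:
```python
from h import *
f=load('s8');Q=torack(cloud(f))*1000
a=f['color'][225:330,225:300]; cv2.imwrite('pics/s8z.png',cv2.resize(a,None,fx=8,fy=8,interpolation=cv2.INTER_CUBIC)[:600])
q=Q.reshape(-1,3); m=(abs(q[:,0]-2)<10)&(q[:,1]>-110)&(q[:,1]<-5)&(q[:,2]>30)&(q[:,2]<270)
t=q[m]
for y in range(-100,-8,6):
    s=t[abs(t[:,1]-y)<3]; print(y,len(s),np.histogram(s[:,2],bins=np.arange(55,265,10))[0], s[:,2].min().round(0),s[:,2].max().round(0))
```

```text
-100 52 [0 3 4 3 5 3 3 6 4 8 3 4 6 0 0 0 0 0 0 0] 69.0 182.0
-94 62 [0 2 4 4 5 6 6 6 5 5 3 6 6 0 1 3 0 0 0 0] 69.0 213.0
-88 81 [0 3 3 7 5 6 5 5 3 6 7 6 5 5 7 5 3 0 0 0] 71.0 219.0
-82 74 [0 5 6 5 3 5 4 5 5 6 4 4 4 6 8 4 0 0 0 0] 67.0 213.0
-76 75 [0 4 4 4 5 5 5 6 6 5 4 6 9 6 4 2 0 0 0 0] 70.0 211.0
-70 75 [0 2 4 4 5 6 7 4 5 5 7 5 3 6 5 7 0 0 0 0] 70.0 214.0
-64 111 [ 0  3  4  5  6  5  6  6  5  8 11 14 12  7  6  5  0  0  0  1] 70.0 270.0
-58 92 [ 0  3  7  6  4  8  4  5  5  4 12  0  0  3  7  6  1  0  0  3] 67.0 270.0
-52 108 [ 0  3  3  6  5  3  7  6  5  7 15  1  3  3  6  6  4  2  2  7] 69.0 269.0
-46 169 [ 0  4  3  5  5  6  6  6  6  4 11  0  5  7  8  5  7 13 16 29] 72.0 269.0
-40 140 [ 0  5  5  5  6  4  4  5  4  6 12  0  3  6  6  7 10 13 15 22] 68.0 255.0
-34 139 [ 0  4  5  5  3  7  6  7  6  6 16  0  4  5  5  6 19 14 13  8] 68.0 252.0
-28 101 [ 0  3  5  5  9  5  9  5  5  6 12  0  6  6  8  7 10  0  0  0] 71.0 219.0
-22 94 [ 0  4  7  5  3  6  4  7  6  4 19  0  3  5  5  7  9  0  0  0] 70.0 220.0
-16 207 [ 0 12 11 13 17 16 11  8 13 19 18  0  2 14 20 19 14  0  0  0] 70.0 219.0
-10 84 [ 0  6  4  7  5  6  7 12  9  5  2  0  0  7  7  4  3  0  0  0] 70.0 220.0
```

View pics/s8z.png

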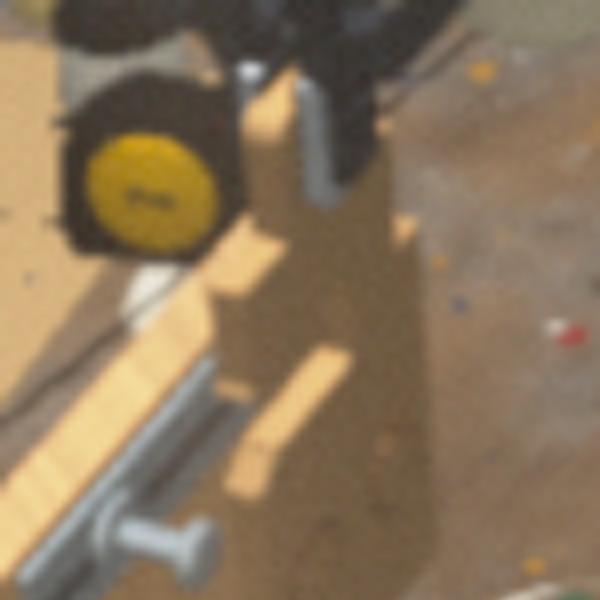

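Emit:
play_rows(
  plan=[
    [-1, 4, 0, 0, 0, 0, 0],
    [-1.5, 10, 0, 0, 0, 0, 0],
    [-2.5, 16, 0, 0, 0, 0, 0],
    [-3.5, 22, 0, 0, 0, 0, 0],
    [-4.5, 28, 0, 0, 0, 0, 0],
    [-5, 32, 0, 0, 0, 0, 0],
    [-5.5, 35, 0, 0, 0, 0, 0],
    [-6, 38, 0, 0, 0, 0, 0],
    [-6.5, 41, 0, 0, 0, 0, 0],
    [-7, 44, 0, 0, 0, 0, 0],
    [-7, 44, 0, 0, 0, 0, 0],
  ],
)

```text
clock: 9.75
tcp_pos: [0.5312, 0.1514, 0.184]
orientation: [-2.046, -2.384, -0.0]
contact_force: [0.4, 0.5, -3.1]
grip_width: 0.0084
```

Run:
```python
from h import *
f=grab('wrist','w9');grab('scene','s9');o=r.get_obs();print(o['tcp_pos'],o['contact_force'],o['moment'],o['clock'])
R=cv2.Rodrigues(o['orientation'])[0];print('yaw',np.arctan2(-R[0,0],R[1,0]),R[:,2],torack(o['tcp_pos']))
a=load('w9')['color'][60:460,240:500];b=load('s9')['color'][200:340,200:330]
h=np.zeros((420,260+390,3),'uint8');h[:400,:260]=a;h[:,260:]=cv2.resize(b,None,fx=3,fy=3,interpolation=cv2.INTER_CUBIC);cv2.imwrite('pics/c9.png',h)
```

```text
[0.53134239 0.1508257  0.18398215] [ 0.06821851 -0.70609673 -2.35574515] [ 0.05759404 -0.02095764  0.0555923 ] 9.85
yaw 0.15197621114446772 [-2.28005499e-05 -6.83297471e-05 -9.99999997e-01] [ 0.0018169  -0.01360239  0.18398215]
```

View pics/c9.png

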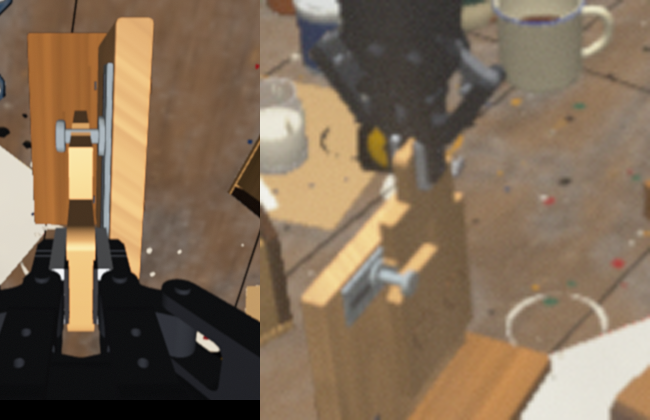

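Emit:
play_rows(
  plan=[
    [-0.5, 3, 0, 0, 0, 0, 0],
    [-1, 6, 0, 0, 0, 0, 0],
    [-1.5, 10, 0, 0, 0, 0, 0],
    [-2, 14, 0, 0, 0, 0, 0],
    [-2.5, 18, 0, 0, 0, 0, 0],
    [-3.3, 22, 0, 0, 0, 0, 0],
    [-4, 26, 0, 0, 0, 0, 0],
    [-4.5, 29, 0, 0, 0, 0, 0],
    [-5, 32, 0, 0, 0, 0, 0],
    [-5, 32, 0, 0, 0, 0, 0],
    [-5, 32, 0, 0, 0, 0, 0],
  ],
)

```text
clock: 10.95
tcp_pos: [0.5263, 0.1828, 0.184]
orientation: [2.046, 2.384, -0.0]
contact_force: [-0.4, -0.2, -2.0]
grip_width: 0.0079
```

```bash
cat > st.py <<'E'
from h import *
o=r.get_obs();F=o['contact_force'];R=cv2.Rodrigues(o['orientation'])[0]
print('rack',(torack(o['tcp_pos'])*1000).round(2),'F rack x,y,z',(F[:2]@EX).round(2),(F[:2]@EY).round(2),F[2].round(2),'M',o['moment'].round(3),'t',o['clock'],'w',o['grip_width'].round(4),R[:,2].round(4))
E
python3 - <<'E'
from h import *
f=grab('wrist','w10');f2=grab('scene','s10')
import st
a=load('w10')['color'][60:460,240:500];b=load('s10')['color'][200:340,200:330]
h=np.zeros((420,260+390,3),'uint8');h[:400,:260]=a;h[:,260:]=cv2.resize(b,None,fx=3,fy=3,interpolation=cv2.INTER_CUBIC);cv2.imwrite('pics/c10.png',h)
E
```

```text
Traceback (most recent call last):
  File "st.py", line 3, in <module>
    print('rack',(torack(o['tcp_pos'])*1000).round(2),'F rack x,y,z',(F[:2]@EX).round(2),(F[:2]@EY).round(2),F[2].round(2),'M',o['moment'].round(3),'t',o['clock'],'w',o['grip_width'].round(4),R[:,2].round(4))
                                                                                                                                                                       ^^^^^^^^^^^^^^^^^^^^^
AttributeError: 'float' object has no attribute 'round'
```

```bash
sed -i "s/o\['grip_width'\].round(4)/round(o['grip_width'],4)/" st.py
python3 - <<'E'
import st
from h import *
a=load('w10')['color'][60:460,240:500];b=load('s10')['color'][200:340,200:330]
h=np.zeros((420,260+390,3),'uint8');h[:400,:260]=a;h[:,260:]=cv2.resize(b,None,fx=3,fy=3,interpolation=cv2.INTER_CUBIC);cv2.imwrite('pics/c10.png',h)
E
```

```text
rack [  1.71  18.55 183.96] F rack x,y,z 0.11 0.09 -1.55 M [-0.037 -0.049 -0.074] t 11.05 w 0.0083 [-0.e+00 -2.e-04 -1.e+00]
```

View pics/c10.png

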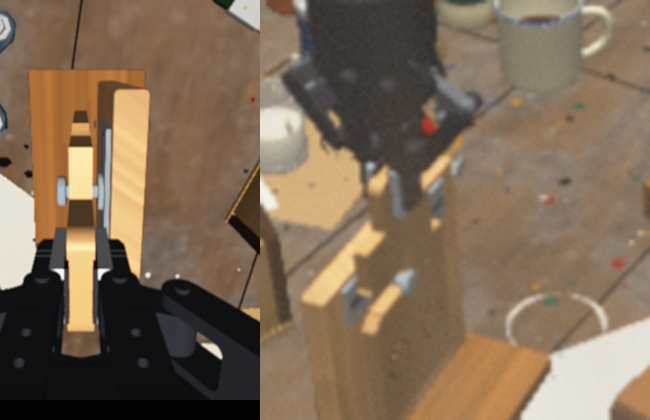

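Emit:
play_rows(
  plan=[
    [-0.15, 1, 0, 0, 0, 0, 0],
    [-0.3, 2, 0, 0, 0, 0, 0],
    [-0.45, 3, 0, 0, 0, 0, 0],
    [-0.6, 4, 0, 0, 0, 0, 0],
    [-0.75, 5, 0, 0, 0, 0, 0],
    [-0.9, 6, 0, 0, 0, 0, 0],
    [-1.05, 7, 0, 0, 0, 0, 0],
    [-1.05, 7, 0, 0, 0, 0, 0],
  ],
)

```text
clock: 11.85
tcp_pos: [0.5252, 0.1901, 0.184]
orientation: [-2.046, -2.384, -0.0]
contact_force: [-0.4, -0.3, -2.9]
grip_width: 0.0083
```

```bash
python3 -c "import st"
```

```text
rack [  1.65  26.19 184.01] F rack x,y,z -0.44 -0.28 -2.94 M [-0.072 -0.038 -0.001] t 11.85 w 0.0083 [-0.e+00  1.e-04 -1.e+00]
```

Emit:
play_rows(
  plan=[
    [-0.07, 0.5, 0, 0, 0, 0, 0],
    [-0.15, 1, 0, 0, 0, 0, 0],
    [-0.15, 1, 0, 0, 0, 0, 0],
  ],
)

```text
clock: 12.15
tcp_pos: [0.5251, 0.1909, 0.184]
orientation: [-2.046, -2.384, -0.0]
contact_force: [-0.0, -0.3, -3.2]
grip_width: 0.0083
```

```bash
python3 -c "import st"
```

```text
rack [  1.69  26.98 184.  ] F rack x,y,z -0.06 -0.28 -3.22 M [-0.013 -0.04   0.025] t 12.15 w 0.0083 [-0.  0. -1.]
```

Emit:
play_rows(
  plan=[
    [-0.07, 0.5, 0, 0, 0, 0, 0],
    [-0.15, 1, 0, 0, 0, 0, 0],
    [-0.15, 1, 0, 0, 0, 0, 0],
  ],
)

```text
clock: 12.45
tcp_pos: [0.525, 0.192, 0.184]
orientation: [-2.046, -2.384, -0.0]
contact_force: [0.1, 0.5, -2.6]
grip_width: 0.0082
```

Emit:
play_rows(
  plan=[
    [-0.07, 0.5, 0, 0, 0, 0, 0],
    [-0.07, 0.5, 0, 0, 0, 0, 0],
  ],
)

```text
clock: 12.65
tcp_pos: [0.5249, 0.1925, 0.184]
orientation: [-2.046, -2.384, -0.0]
contact_force: [0.1, -0.3, -2.7]
grip_width: 0.0087
```

```bash
python3 -c "import st"
```

```text
rack [  1.7   28.56 184.03] F rack x,y,z 0.09 -0.3 -2.67 M [ 0.027 -0.027  0.03 ] t 12.65 w 0.0087 [ 0.e+00  1.e-04 -1.e+00]
```

Emit:
play_rows(
  plan=[
    [-0.07, 0.5, 0, 0, 0, 0, 0],
    [-0.07, 0.5, 0, 0, 0, 0, 0],
  ],
)

```text
clock: 12.85
tcp_pos: [0.5248, 0.193, 0.184]
orientation: [2.046, 2.384, 0.0]
contact_force: [-0.2, 0.8, -3.7]
grip_width: 0.0085
```

Emit:
play_rows(
  plan=[
    [-0.07, 0.5, 0, 0, 0, 0, 0],
    [-0.07, 0.5, 0, 0, 0, 0, 0],
  ],
)

```text
clock: 13.05
tcp_pos: [0.5247, 0.1935, 0.184]
orientation: [-2.046, -2.384, -0.0]
contact_force: [0.3, -0.0, -2.2]
grip_width: 0.0082
```

```bash
python3 -c "import st"
```

```text
rack [  1.69  29.56 184.01] F rack x,y,z 0.26 -0.05 -2.15 M [ 0.059 -0.007  0.062] t 13.05 w 0.0082 [-0.e+00  1.e-04 -1.e+00]
```

Emit:
play_rows(
  plan=[
    [-0.07, 0.5, 0, 0, 0, 0, 0],
    [-0.07, 0.5, 0, 0, 0, 0, 0],
  ],
)

```text
clock: 13.25
tcp_pos: [0.5247, 0.194, 0.184]
orientation: [-2.046, -2.384, -0.0]
contact_force: [-0.5, 0.4, -2.8]
grip_width: 0.0086
```

Emit:
play_rows(
  plan=[
    [-0.07, 0.5, 0, 0, 0, 0, 0],
    [-0.07, 0.5, 0, 0, 0, 0, 0],
  ],
)

```text
clock: 13.45
tcp_pos: [0.5246, 0.1945, 0.184]
orientation: [-2.046, -2.384, -0.0]
contact_force: [-0.7, 0.7, -2.2]
grip_width: 0.0082
```

```bash
python3 -c "import st"
```

```text
rack [  1.73  30.54 183.99] F rack x,y,z -0.61 0.83 -2.21 M [0.024 0.022 0.031] t 13.45 w 0.0082 [ 0.e+00  1.e-04 -1.e+00]
```

Emit:
play_rows(
  plan=[
    [-0.07, 0.5, 0, 0, 0, 0, 0],
    [-0.07, 0.5, 0, 0, 0, 0, 0],
  ],
)

```text
clock: 13.65
tcp_pos: [0.5246, 0.1946, 0.184]
orientation: [2.046, 2.383, -0.001]
contact_force: [-0.3, -0.3, -2.6]
grip_width: 0.0086
```

Run:
```python
import st
from h import *
grab('scene','s11');grab('wrist','w11')
import importlib; importlib.reload(st)
a=load('w11')['color'][180:300,280:380];b=load('s11')['color'][235:320,215:290]
h=np.zeros((600,500+300,3),'uint8');a=cv2.resize(a,None,fx=3,fy=3,interpolation=cv2.INTER_CUBIC);h[:360,:300]=a;b=cv2.resize(b,None,fx=6.6,fy=6.6,interpolation=cv2.INTER_CUBIC);h[:b.shape[0],300:300+b.shape[1]]=b;cv2.imwrite('pics/c11.png',h)
```

```text
rack [  1.75  30.68 183.96] F rack x,y,z -0.34 -0.28 -2.57 M [-0.213  0.006  0.015] t 13.65 w 0.0086 [-0.e+00 -4.e-04 -1.e+00]
rack [  1.73  30.71 183.99] F rack x,y,z 0.47 -0.87 -2.97 M [-0.274  0.004  0.057] t 13.75 w 0.0084 [-0.e+00 -3.e-04 -1.e+00]
```

View pics/c11.png

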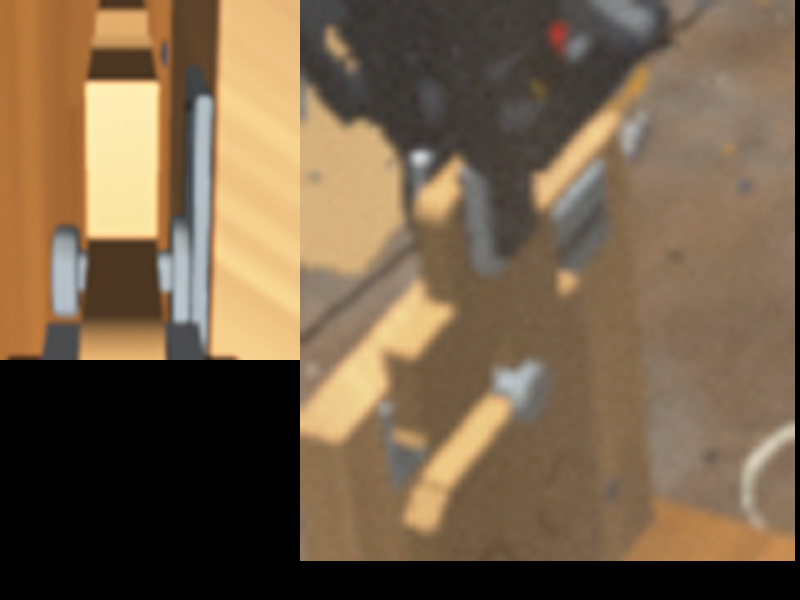

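The slot's end touched at y≈30.6: the moment rose to 0.25 N·m and the advance stopped. I'll back off 2 mm to centre the pin in the 12 mm notch, then lower.

Emit:
play_rows(
  plan=[
    [0.15, -1, 0, 0, 0, 0, 0],
    [0.3, -2, 0, 0, 0, 0, 0],
    [0.3, -2, 0, 0, 0, 0, 0],
    [0.3, -2, -1.5, 0, 0, 0, 0],
    [0.3, -2, -3, 0, 0, 0, 0],
    [0.3, -2, -4.5, 0, 0, 0, 0],
    [0.3, -2, -6, 0, 0, 0, 0],
    [0.3, -2, -7.5, 0, 0, 0, 0],
    [0.3, -2, -9, 0, 0, 0, 0],
    [0.3, -2, -10, 0, 0, 0, 0],
    [0.3, -2, -10, 0, 0, 0, 0],
  ],
)

```text
clock: 14.85
tcp_pos: [0.5248, 0.1928, 0.1738]
orientation: [-2.046, -2.384, 0.0]
contact_force: [-0.3, 0.8, -3.0]
grip_width: 0.0084
```

```bash
python3 -c "import st"
```

```text
rack [  1.63  28.9  173.81] F rack x,y,z -0.15 0.79 -2.95 M [ 0.012 -0.051  0.013] t 14.85 w 0.0084 [-3.e-04 -1.e-04 -1.e+00]
```

Emit:
play_rows(
  plan=[
    [0, 0, -0.5, 0, 0, 0, 0],
    [0, 0, -1, 0, 0, 0, 0],
    [0, 0, -1.5, 0, 0, 0, 0],
    [0, 0, -2, 0, 0, 0, 0],
    [0, 0, -2.5, 0, 0, 0, 0],
    [0, 0, -2.5, 0, 0, 0, 0],
  ],
)

```text
clock: 15.45
tcp_pos: [0.5248, 0.1928, 0.1714]
orientation: [-2.046, -2.384, 0.0]
contact_force: [-0.3, 0.1, -3.1]
grip_width: 0.0081
```

```bash
python3 -c "import st"
```

```text
rack [  1.65  28.91 171.4 ] F rack x,y,z -0.34 0.11 -3.05 M [0.03  0.001 0.022] t 15.45 w 0.0081 [-2.e-04 -1.e-04 -1.e+00]
```

Emit:
play_rows(
  plan=[
    [0, 0, -0.5, 0, 0, 0, 0],
    [0, 0, -1, 0, 0, 0, 0],
    [0, 0, -1, 0, 0, 0, 0],
  ],
)

```text
clock: 15.75
tcp_pos: [0.5248, 0.1928, 0.1704]
orientation: [-2.046, -2.384, 0.0]
contact_force: [-0.3, 0.6, -2.7]
grip_width: 0.0085
```

```bash
python3 -c "import st"
```

```text
rack [  1.68  28.9  170.44] F rack x,y,z -0.19 0.63 -2.68 M [-0.015 -0.026 -0.035] t 15.75 w 0.0085 [-1.e-04 -1.e-04 -1.e+00]
```

Emit:
play_rows(
  plan=[
    [0, 0, -0.5, 0, 0, 0, 0],
    [0, 0, -0.5, 0, 0, 0, 0],
  ],
)

```text
clock: 15.95
tcp_pos: [0.5248, 0.1929, 0.1699]
orientation: [-2.046, -2.384, 0.0]
contact_force: [-0.5, 0.9, -3.3]
grip_width: 0.0083
```

Emit:
play_rows(
  plan=[
    [0, 0, -0.5, 0, 0, 0, 0],
    [0, 0, -0.5, 0, 0, 0, 0],
  ],
)

```text
clock: 16.15
tcp_pos: [0.5249, 0.1929, 0.1695]
orientation: [2.046, 2.384, 0.0]
contact_force: [-0.9, 0.8, -2.2]
grip_width: 0.008
```

Emit:
play_rows(
  plan=[
    [0, 0, -0.5, 0, 0, 0, 0],
    [0, 0, -0.5, 0, 0, 0, 0],
  ],
)

```text
clock: 16.35
tcp_pos: [0.525, 0.193, 0.1694]
orientation: [2.046, 2.383, 0.0]
contact_force: [-1.7, -0.6, 1.5]
grip_width: 0.0086
```

```bash
python3 -c "import st"
```

```text
rack [  1.84  29.02 169.36] F rack x,y,z -1.81 -0.35 1.53 M [-0.102  0.245 -0.029] t 16.35 w 0.0086 [ 3.e-04 -0.e+00 -1.e+00]
```

Emit:
play_rows(
  plan=[
    [-0.2, 0, 0.2, 0, 0, 0, 0],
    [-0.2, 0, 0.2, 0, 0, 0, 0],
  ],
)

```text
clock: 16.55
tcp_pos: [0.5249, 0.193, 0.1694]
orientation: [2.046, 2.383, 0.001]
contact_force: [-0.5, -0.4, 1.7]
grip_width: 0.0084
```

Run:
```python
import st
from h import *
grab('scene','s12');grab('wrist','w12')
a=load('w12')['color'][100:400,240:440];b=load('s12')['color'][200:340,200:330]
h=np.zeros((560,200+520,3),'uint8');h[:300,:200]=a;h[:,200:]=cv2.resize(b,None,fx=4,fy=4,interpolation=cv2.INTER_CUBIC);cv2.imwrite('pics/c12.png',h)
```

```text
rack [  1.8   29.02 169.4 ] F rack x,y,z -0.56 -0.35 1.74 M [-0.103 -0.006  0.033] t 16.55 w 0.0084 [ 6.e-04  2.e-04 -1.e+00]
```

View pics/c12.png

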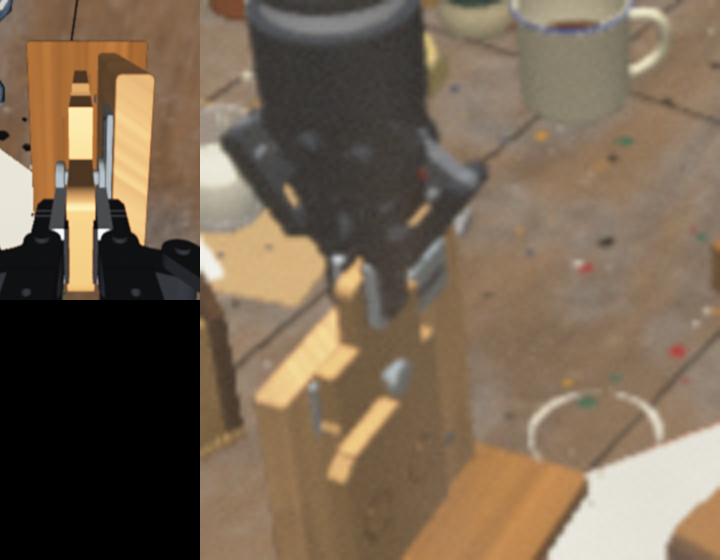

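The pin is up in the notch and the template's weight is on it (Fz went from −2.5 to +1.7 N). Releasing.

Emit:
play_rows(
  plan=[
    [0, 0, 0, 0, 0, 0, 8],
    [0, 0, 0, 0, 0, 0, 10],
    [0, 0, 0, 0, 0, 0, 12],
    [0, 0, 0, 0, 0, 0, 14],
    [0, 0, 0, 0, 0, 0, 17],
    [0, 0, 0, 0, 0, 0, 20],
    [0, 0, 0, 0, 0, 0, 22],
    [0, 0, 0, 0, 0, 0, 24],
    [0, 0, 0, 0, 0, 0, 24],
  ],
  grip_force=20,
)

```text
clock: 17.55
tcp_pos: [0.5246, 0.1929, 0.1692]
orientation: [-2.046, -2.384, -0.0]
contact_force: [-0.0, -0.2, -0.3]
grip_width: 0.0241
```

Run:
```python
import st
from h import *
grab('scene','s13');grab('wrist','w13')
a=load('w13')['color'][100:400,240:440];b=load('s13')['color'][200:340,200:330]
h=np.zeros((560,200+520,3),'uint8');h[:300,:200]=a;h[:,200:]=cv2.resize(b,None,fx=4,fy=4,interpolation=cv2.INTER_CUBIC);cv2.imwrite('pics/c13.png',h)
```

```text
rack [  1.52  29.   169.18] F rack x,y,z -0.04 -0.18 -0.26 M [-0.007  0.017  0.018] t 17.55 w 0.0241 [ 0.  0. -1.]
```

View pics/c13.png

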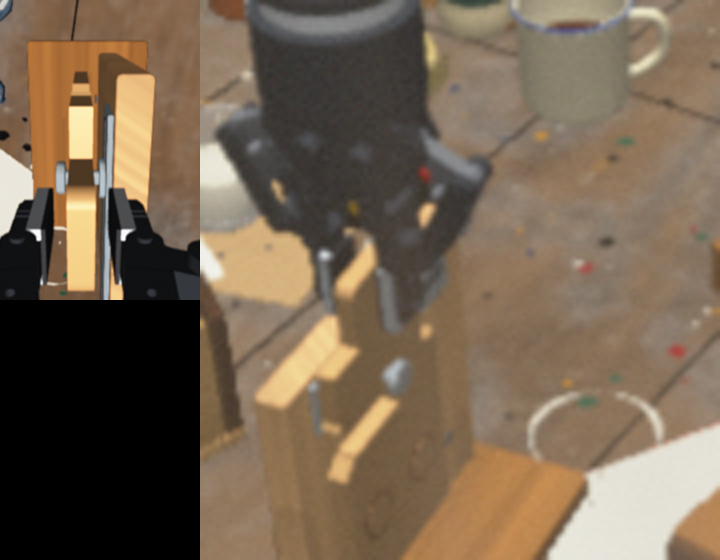

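Released and hanging, with the fingers clear on both sides. Retracting straight up.

Emit:
play_rows(
  plan=[
    [0, 0, 3, 0, 0, 0, 24],
    [0, 0, 8, 0, 0, 0, 24],
    [0, 0, 16, 0, 0, 0, 24],
    [0, 0, 26, 0, 0, 0, 24],
    [0, 0, 38, 0, 0, 0, 24],
    [0, 0, 52, 0, 0, 0, 24],
    [0, 0, 70, 0, 0, 0, 24],
    [0, 0, 95, 0, 0, 0, 24],
    [0, 0, 120, 0, 0, 0, 24],
    [0, 0, 140, 0, 0, 0, 24],
    [0, 0, 140, 0, 0, 0, 24],
    [0, 0, 140, 0, 0, 0, 24],
  ],
)

```text
clock: 18.85
tcp_pos: [0.5248, 0.1929, 0.3099]
orientation: [2.046, 2.383, 0.001]
contact_force: [0.4, 0.3, -0.3]
grip_width: 0.0241
```

Run:
```python
import st
from h import *
grab('scene','s14');grab('wrist','w14');grab('top','t14')
f=load('s14');q=torack(cloud(f)).reshape(-1,3)*1000
m=(q[:,0]>-10)&(q[:,0]<10)&(q[:,2]>35)&(q[:,2]<260)&(q[:,1]>-35)&(q[:,1]<90)
t=q[m];print(len(t),'z',np.percentile(t[:,2],[.3,99.7]).round(1),'x',np.percentile(t[:,0],[5,50,95]).round(1))
zs=[];lo=[];hi=[]
for z in range(55,160,6):
    s=t[abs(t[:,2]-z)<4]
    if len(s)>15: zs.append(z);lo.append(np.percentile(s[:,1],3));hi.append(np.percentile(s[:,1],97))
print('edges slope',np.polyfit(zs,lo,1).round(4),np.polyfit(zs,hi,1).round(4))
m=(t[:,2]<160)&(t[:,0]<2);A=np.c_[np.ones(m.sum()),t[m,1]-29,t[m,2]-100];print('plane',np.linalg.lstsq(A,t[m,0],rcond=None)[0].round(4))
a=load('w14')['color'][60:400,200:480];b=load('s14')['color'][200:340,200:330]
h=np.zeros((560,280+520,3),'uint8');h[:340,:280]=a;h[:,280:]=cv2.resize(b,None,fx=4,fy=4,interpolation=cv2.INTER_CUBIC);cv2.imwrite('pics/c14.png',h)
```

```text
rack [  1.64  29.03 309.87] F rack x,y,z 0.44 0.19 -0.32 M [-0.054 -0.011 -0.024] t 18.85 w 0.0241 [ 1.2e-03  2.0e-04 -1.0e+00]
1996 z [ 52.4 239.4] x [-3.9 -2.2  5.4]
edges slope [ 3.60000e-03 -1.32749e+01] [-0.1704 89.2886]
plane [-2.3413e+00 -6.0000e-04  5.8000e-03]
```

View pics/c14.png

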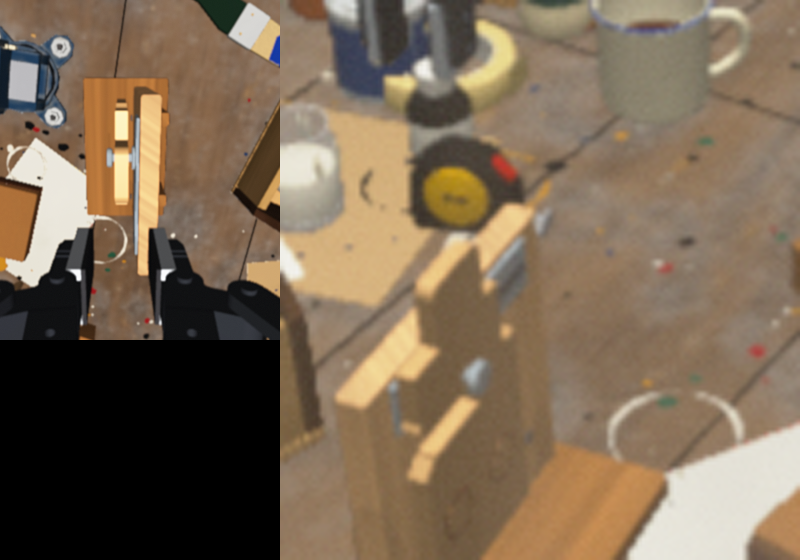

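View pics/t14.png

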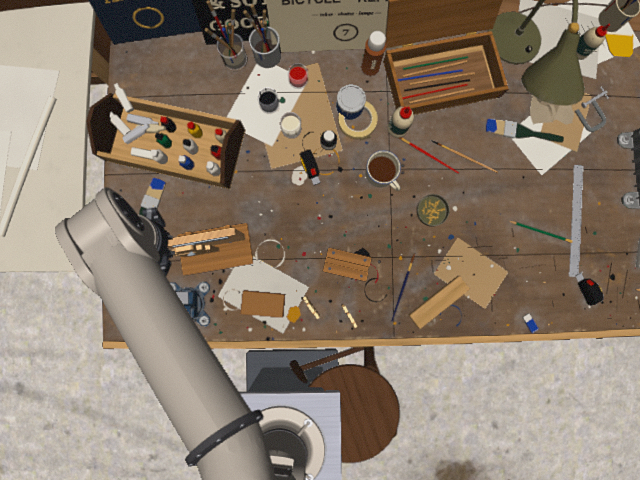

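```bash
python3 -c "
from bench import r
print(r.hand_in())"
```

```text
the job is handed in; nothing more can be done
None
```

The template is hanging on the rack's pin, released, and I handed the job in at about 19 s of the 56 s allowed; no verdict is reported. I lifted it from the kerf block and turned it to the rack. I then slid the slot over the shank behind the head and felt the slot's end: the moment rose to about 0.25 N·m and the advance stopped. After that I backed off 2 mm, lowered until the pin took the weight, released, and withdrew straight up.

**Last checks:**
- **Height:** its lower edge is at about 52–53 mm and its top at 239 mm.
- **Upright:** one edge leans 0.004 rad and the face 0.006 rad. The fit to the other edge gave −0.17; I did not resolve this and put it down to the board's side in the mask, since the picture shows the template upright.
- **Parallel:** it is within 0.001 rad of the board.
- **Force:** the force on the tool, with the template's weight taken out, was about 4 N at most, when seating on the pin.
- **Bystanders:** all of them look unmoved in the overhead view.

**Disagreements along the way:**
- **Fingertips:** they are about 38 mm behind the reported TCP. The first close, to 6 mm, met nothing, so I took the offset from the images before gripping.
- **Rack position:** the rack's foot gave an x about 5 mm different from the board and pin. I worked from the pin's own head and collar.

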